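# Wring a setting stack and run it into the comparator

### The arm

A 6-joint arm with a two-finger parallel gripper is mounted at the origin on a cart in front of the work surface, level with it; the furniture and walls round the work are solid. World frame = base frame: x ahead of the robot, y to its left, z up, the work surface at z = 0. Lengths are in m, angles in rad, forces in N, time in s.
With the tool pointing down it reaches from about 0.35 to 0.85 m from the base axis. Payload 8.1 kg.
Tool frame: the origin (TCP) lies between the finger pads, 19 mm behind the fingertips; this is the grasp point; z points along the fingers, y is the line along which they close (so a half turn about z gives the same grasp; the last joint's range is limited). The gripper opens to 93 mm and grips with 3 to 60 N. Pads are 15 mm wide; open, the fingers measure 128 mm over their backs; the gripper's body (75 mm by 188 mm) begins 65 mm behind the grasp point.
Start: joints at [-1.432, 0.13, 1.488, -0, 1.523, -0.085], TCP at [0.133, -0.585, 0.237] pointing down, gripper open.
Joint ranges: [-2.96, 2.96], [-0.89, 2.26], [0.02, 2.5], [-1.34, 4.48], [0, 2.73], [-2.66, 2.66]. Speed limits (rad/s): [2.39, 2.39, 2.79, 3.14, 3.14, 3.14].

### API

Orientations are given as a rotation vector (axis times angle).
In Python, from plant import robot gives the robot as it stands.
- The arm moves only by the tool apply_moves, never from a script. Its argument "series" is a list of rows, each a list of 2 entries, a list of its own where there are three numbers: the shift along the tool's x, y, z in mm, then the turn, a rotation vector about the tool's x, y, z in rad. A call has 1 to 12 rows; each row shifts and turns the commanded pose from where the row before left it, along the tool's axes as they then stand; what a row does not reach is not made up. A row lasts 1/12 s, in which the tool goes at most 41.7 mm and 7.16 degrees, less where a joint would pass 70% of its speed; a pose out of reach is approached as far as the arm can. A call is refused whole if a number of a shift passes 41.7 or a number of a turn 0.125, either way. A call with a gripper value outside its range is refused whole. "claw" is the opening, from 0 (shut) to 1 (fully open), set as the call begins (left out, the last holds). The fingers move at their own pace and stop on an object; "newtons" is the grip in N (left out, the last holds). Time passes only in rows, so rows that do not move let the fingers close. It gives the time, the measured TCP pose, the force, the opening and the grip force at its end, in the units of the state.
- robot.read_state(): the state, without advancing time (a new reading comes with each control period).
- robot.read_camera(name): name is "scene" or "top" or "wrist"; returns (picture, depth): 480x640x3 uint8, blue, green, red; 480x640 float32, m along the optical axis (not along the pixel's ray), 0 where there is no reading.
- robot.calibration(name): a dict with "fx", "fy", "cx", "cy" (pixels), "extrinsics" (4x4, takes a point from world to camera coordinates). Camera axes: x right, y down, z forward; pixel columns grow to the right and rows downward; lengths in m; the calibration is good to about 2 mm. A picture is of the moment at which its call begins: read the wrist's pose just before it. calibration takes no time and is no camera call; for the wrist camera it gives the pose at the moment of the call.
- robot.close_job(): hands the job in; it is judged then, once.
The state is a dict: "t": time; "q": joint angles; "dq": joint speeds; "joint_torque": joint torques, N m; "tool_pos": TCP position; "orientation": TCP orientation; "force": force on the tool from outside, world axes, zero at the start; "wrist_torque": the same for the moment, N m; "opening": finger opening in m; "gripper_force": force on a finger pad.
Only numpy, scipy, OpenCV 4.12 (cv2) and the standard library are available. Lean on these libraries where they do the work, as an engineer would, in place of code of your own. Each camera call takes 0.05 s, during which the arm holds its last target. There are 200 camera calls.

### The job

Build the setting stack on the carrier's anvil from all the lapped blocks lying in the tray, thickest at the bottom and thinnest on top, wringing each one on: lay it part-way onto the anvil or the pile from the push-tab side, in line with it, press it down lightly and slide it on towards the back stop until its faces are in full contact and its sides are flush, then let it go. When the stack is complete, screw the carrier lock fully open - which way it turns is not marked, so try it and feel - and push the carrier gently along the rollers until it is fully home against the buffers in the bay under the dial, with the stack still flush. Leave the other things on the bench alone.

Things in the scene. Friction and masses are not known exactly. Their poses are not given: they have to be found in the camera images.
- comparator: fixed roller run, 0.36 m long, 110 mm wide over its aluminium rails (rail tops 42 mm, roller tops 34 mm high). At the +y end a bay: dark cheeks 57 mm high, end stop with rubber buffers, then a column with an arm and a dial gauge over the bay (stylus tip 130 mm high). Origin on the bench under the run; y along the rollers to the bay, x across, away from the robot.
- carrier: aluminium carrier on the rollers, 190 (y) x 90 (x) mm, plate 12 mm thick, about 0.9 kg, 2 mm side play. Origin at the centre of its underside, y towards the bay. It starts 150 mm short of home, held by the lock's tooth in a notch of its edge (1.5 mm play). Carries the anvil and, at its -y end, the push tab.
- anvil (a point): centre of the lapped anvil top, 40 (y) x 28 (x) mm like the blocks, 26 mm above the carrier's underside, 14 above its plate. y points to the back stop: an upright plate 34 mm wide, 8 thick, rising 52 mm above the anvil, its face in line with the anvil's +y end. A flush block has this x and y (one that touches the back stop has this y).
- push_tab (a point): centre of the face to push on: the -y face of an upright dark tab at the carrier's rear end, 34 mm wide (x), 10 mm thick (y), 30 mm high; the point lies 14 mm above the plate and 15 mm below the tab's top. Push along +y.
- bay_home (a point): where the carrier's origin is when it is fully home against the buffers.
- lock_grip (a point): on the upright axis of the lock knob, 5 mm below its top, a good TCP height (84 mm above the bench); x, y as of the comparator. The knob is a black bar 46 mm long, 14 thick, 23 high (underside 66 mm above the bench) on a grey yoke 63 mm high beside the rail on the robot's side. At 0 the bar lies along this x axis.
- lock_knob (a joint): turn of the lock knob, rad: 0 hard down and locked, 2.8 fully open. Which way from above it opens is not told: one way it soon stands hard against the closing stop, the other way it turns with about 0.06 N m. Opening lifts the tooth 2.5 mm per rad; it is clear of the carrier after 1.8 rad. Starts 0 to 0.15.
- block_tray: loose wooden tray lined with grey felt, 250 (x) x 146 (y) mm, about 0.6 kg, at the loading end of the run, on which the blocks start; felt 6 mm and rim 9 mm above its underside, rim 6 mm thick. Origin at the centre of its underside.
- block_20: lapped steel setting block, a plain bright rectangular slab with a 40 x 28 mm lapped face above and below, 20 mm thick. Origin at the centre of its underside; y runs along the 40 mm side, x along the 28 mm side, z up (half a turn makes no difference). Absent in some starts.
- block_16: lapped steel setting block, a plain bright rectangular slab with a 40 x 28 mm lapped face above and below, 16 mm thick. Origin at the centre of its underside; y runs along the 40 mm side, x along the 28 mm side, z up (half a turn makes no difference). Absent in some starts.
- block_13: lapped steel setting block, a plain bright rectangular slab with a 40 x 28 mm lapped face above and below, 13 mm thick. Origin at the centre of its underside; y runs along the 40 mm side, x along the 28 mm side, z up (half a turn makes no difference). Absent in some starts.
- block_10: lapped steel setting block, a plain bright rectangular slab with a 40 x 28 mm lapped face above and below, 10 mm thick. Origin at the centre of its underside; y runs along the 40 mm side, x along the 28 mm side, z up (half a turn makes no difference). Absent in some starts.
- oil_bottle: bystander: small white dropper bottle with a red nozzle, 94 mm high, 34 mm wide; origin under its centre
- caliper: bystander: digital caliper lying flat, 232 x 72 x 16 mm, origin at its centre
- logbook: bystander: wire-bound notebook, 148 x 109 x 15 mm, origin at its centre

How it is judged:
On the way, in this order (a step that is already met when the one before it is completed fails the run):
1. the 20 mm block lies part-way on the anvil or on the pile, 8 to 30 mm short of flush towards the push tab, roughly in line with it, and is pressed down on it with more than 3 N (y of block_20 in the frame of anvil between -0.03 and -0.008 m and x of block_20 in the frame of anvil between -0.008 and 0.008 m and angle between the y axis of block_20 and the y axis of anvil, either way round below 0.25 rad and angle between block_20's own z axis and vertical below 0.15 rad and z of block_20 in the frame of anvil above -0.0015 m and contact force between block_20 and carrier above 3 N), for 0.1 s.
2. the 20 mm block has been slid on until it is flush with the anvil on all sides within 3 mm, lies flat, above every thicker block, and is let go (y of block_20 in the frame of anvil between -0.003 and 0.003 m and x of block_20 in the frame of anvil between -0.003 and 0.003 m and angle between the y axis of block_20 and the y axis of anvil, either way round below 0.08 rad and angle between block_20's own z axis and vertical below 0.05 rad and z of block_20 in the frame of anvil above -0.0015 m and contact force between the fingers and block_20 below 0.1 N), for 0.2 s.
3. the 16 mm block lies part-way on the anvil or on the pile, 8 to 30 mm short of flush towards the push tab, roughly in line with it, and is pressed down on it with more than 3 N (y of block_16 in the frame of anvil between -0.03 and -0.008 m and x of block_16 in the frame of anvil between -0.008 and 0.008 m and angle between the y axis of block_16 and the y axis of anvil, either way round below 0.25 rad and angle between block_16's own z axis and vertical below 0.15 rad and z of block_16 in the frame of anvil above -0.0015 m and z of block_16 in the frame of block_20 above 0.0185 m and (contact force between block_16 and carrier above 3 N or contact force between block_16 and block_20 above 3 N)), for 0.1 s.
4. the 16 mm block has been slid on until it is flush with the anvil on all sides within 3 mm, lies flat, above every thicker block, and is let go (y of block_16 in the frame of anvil between -0.003 and 0.003 m and x of block_16 in the frame of anvil between -0.003 and 0.003 m and angle between the y axis of block_16 and the y axis of anvil, either way round below 0.08 rad and angle between block_16's own z axis and vertical below 0.05 rad and z of block_16 in the frame of anvil above -0.0015 m and z of block_16 in the frame of block_20 above 0.0185 m and contact force between the fingers and block_16 below 0.1 N), for 0.2 s.
5. the 13 mm block lies part-way on the anvil or on the pile, 8 to 30 mm short of flush towards the push tab, roughly in line with it, and is pressed down on it with more than 3 N (y of block_13 in the frame of anvil between -0.03 and -0.008 m and x of block_13 in the frame of anvil between -0.008 and 0.008 m and angle between the y axis of block_13 and the y axis of anvil, either way round below 0.25 rad and angle between block_13's own z axis and vertical below 0.15 rad and z of block_13 in the frame of anvil above -0.0015 m and z of block_13 in the frame of block_20 above 0.0185 m and z of block_13 in the frame of block_16 above 0.0145 m and (contact force between block_13 and carrier above 3 N or contact force between block_13 and block_20 above 3 N or contact force between block_13 and block_16 above 3 N)), for 0.1 s.
6. the 13 mm block has been slid on until it is flush with the anvil on all sides within 3 mm, lies flat, above every thicker block, and is let go (y of block_13 in the frame of anvil between -0.003 and 0.003 m and x of block_13 in the frame of anvil between -0.003 and 0.003 m and angle between the y axis of block_13 and the y axis of anvil, either way round below 0.08 rad and angle between block_13's own z axis and vertical below 0.05 rad and z of block_13 in the frame of anvil above -0.0015 m and z of block_13 in the frame of block_20 above 0.0185 m and z of block_13 in the frame of block_16 above 0.0145 m and contact force between the fingers and block_13 below 0.1 N), for 0.2 s.
7. the 10 mm block lies part-way on the anvil or on the pile, 8 to 30 mm short of flush towards the push tab, roughly in line with it, and is pressed down on it with more than 3 N (y of block_10 in the frame of anvil between -0.03 and -0.008 m and x of block_10 in the frame of anvil between -0.008 and 0.008 m and angle between the y axis of block_10 and the y axis of anvil, either way round below 0.25 rad and angle between block_10's own z axis and vertical below 0.15 rad and z of block_10 in the frame of anvil above -0.0015 m and z of block_10 in the frame of block_20 above 0.0185 m and z of block_10 in the frame of block_16 above 0.0145 m and z of block_10 in the frame of block_13 above 0.0115 m and (contact force between block_10 and carrier above 3 N or contact force between block_10 and block_20 above 3 N or contact force between block_10 and block_16 above 3 N or contact force between block_10 and block_13 above 3 N)), for 0.1 s.
8. the 10 mm block has been slid on until it is flush with the anvil on all sides within 3 mm, lies flat, above every thicker block, and is let go (y of block_10 in the frame of anvil between -0.003 and 0.003 m and x of block_10 in the frame of anvil between -0.003 and 0.003 m and angle between the y axis of block_10 and the y axis of anvil, either way round below 0.08 rad and angle between block_10's own z axis and vertical below 0.05 rad and z of block_10 in the frame of anvil above -0.0015 m and z of block_10 in the frame of block_20 above 0.0185 m and z of block_10 in the frame of block_16 above 0.0145 m and z of block_10 in the frame of block_13 above 0.0115 m and contact force between the fingers and block_10 below 0.1 N), for 0.2 s.
9. the lock is screwed open, more than 2.3 rad (value of joint lock_knob above 2.3 rad), for 0.2 s.
10. the carrier is home in the bay, within 4 mm (horizontal distance between carrier and bay_home below 0.004 m), for 0.2 s.
At the end, for the whole second after the job is handed in: every block present lies flat on the anvil, thicker ones below thinner ones, flush with the anvil within 3 mm on all sides (0.08 rad), the carrier stands within 4 mm of home in the bay, the lock is open (over 2.0 rad), and everything is released and at rest (all of step 2 and all of step 4 and all of step 6 and all of step 8 and linear speed of each of block_20, block_16, block_13, block_10 below 0.02 m/s and horizontal distance between carrier and bay_home below 0.004 m and value of joint lock_knob above 2 rad and linear speed of carrier below 0.01 m/s); the robot touches nothing.
It fails at once if the oil bottle is knocked over (angle between oil_bottle's own z axis and vertical above 0.6 rad).
It fails at once if the caliper or the notebook is shoved more than 4 cm (distance of any of caliper, logbook from where it was at the start of the episode above 0.04 m).
It fails at once if the carrier is shot along faster than 0.4 m/s (linear speed of carrier above 0.4 m/s).
Of block_20, block_16, block_13, block_10 only 3 to 4 are there at a start; the rules pass over those that are not, and their reading is None.
At some moment in a run one of block_tray may be knocked a few centimetres aside while the robot is not near it.
Once in a run the grip may slacken for a moment while it holds something.
It also fails if it takes over 208 s, if anything falls off the work surface, if the arm or the gripper's body presses on something with over 40 N, if the wrist force passes 120 N, or if a joint passes its speed limit or range.

## Working session

There is one attempt and no reset: what is moved stays moved. The work goes in short steps, Python scripts to look and compute and a tool call to move; the robot and the scene stay as the last step left them, time stands still between calls to the robot, and variables do not carry over. Pictures are saved under pics/ and viewed, at most 14 in all, crops included, and the job is handed in when it is done.

Besides the shell and the picture viewer there is one more tool, called after "Emit:" by a JSON object that holds its "method" and its "body". apply_moves: Moves the arm, as the interface text tells. Its arguments: {"type":"object","properties":{"series":{"type":"array"},"claw":{"type":"number"},"newtons":{"type":"number"}},"required":["series"]}

```bash
ls; mkdir -p pics
python3 - <<'E'
from plant import robot
import cv2,numpy as np
print(robot.read_state())
for n in ("scene","top","wrist"):
    im,d=robot.read_camera(n); cv2.imwrite(f"pics/{n}0.png",im); np.save(f"pics/{n}0.npy",d)
    c=robot.calibration(n); print(n,c["fx"],c["fy"],c["cx"],c["cy"]); print(np.round(c["extrinsics"],3).tolist())
E
```

```text
pics
{'t': 0.0, 'q': array([-1.43237658e+00,  1.31152651e-01,  1.48929147e+00, -5.94967631e-06,
        1.52297921e+00, -8.53780063e-02]), 'dq': array([ 0.00033119, -0.00071384, -0.00040606, -0.00058687, -0.00061563,
       -0.00113304]), 'joint_torque': array([ 1.89727849e-03, -5.59833527e+01, -4.91766572e+01,  7.70763285e-02,
        3.54606751e-02, -1.93352457e-04]), 'tool_pos': array([ 0.13311897, -0.5844973 ,  0.2363858 ]), 'orientation': array([-3.12012618e+00, -3.50603644e-01,  8.55364694e-05]), 'force': array([ 0.26991189, -0.50546106, -0.34356963]), 'wrist_torque': array([0.05622254, 0.01540497, 0.08813765]), 'gripper_force': 0.0, 'opening': 0.09323991495086943}
scene 607.1148833990303 607.1148833990303 316.6730897361508 239.4946244916145
[[0.58, -0.815, 0.001, -0.435], [-0.634, -0.451, -0.628, 0.242], [0.512, 0.364, -0.778, 1.517], [0.0, 0.0, 0.0, 1.0]]
top 596.4759555522801 596.4759555522801 311.11255838741226 237.159086292
[[-0.113, -0.994, -0.005, -0.16], [-0.973, 0.112, -0.201, 0.506], [0.2, -0.018, -0.98, 1.264], [0.0, 0.0, 0.0, 1.0]]
wrist 386.9168806481646 386.9168806481646 315.498103621807 234.44078326090363
[[0.223, -0.975, -0.002, -0.6], [-0.937, -0.215, 0.276, -0.035], [-0.27, -0.06, -0.961, 0.391], [0.0, 0.0, 0.0, 1.0]]
```

View pics/top0.png

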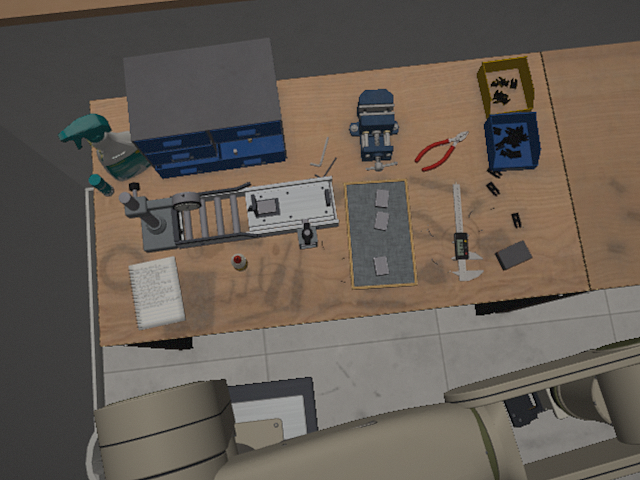

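View pics/scene0.png

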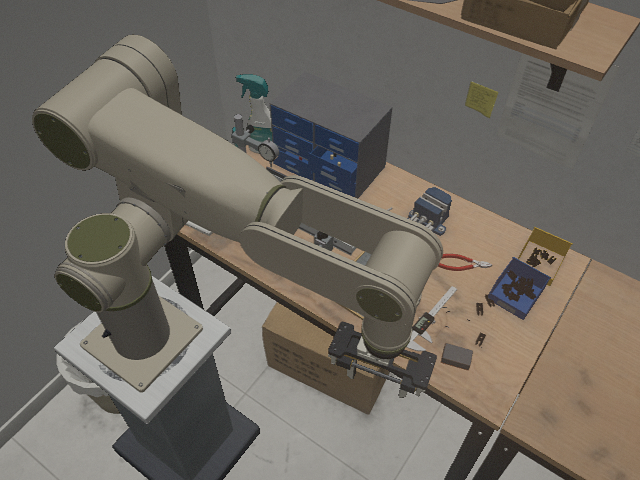

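The top view shows the tray at (380,235) with three blocks at (382,199), (382,220) and (380,265). The carrier is at (290,205), the anvil at (265,207), the lock knob at (307,233), and the bottle, notebook and caliper are clear of them.

```bash
cat > h.py <<'E'
from plant import robot
import cv2,numpy as np
from scipy.spatial.transform import Rotation as R
def ray(c,u,v,h):
    E=np.array(c["extrinsics"]);Rm=E[:3,:3];o=-Rm.T@E[:3,3]
    d=Rm.T@np.array([(u-c["cx"])/c["fx"],(v-c["cy"])/c["fy"],1]); return o+d*(h-o[2])/d[2]
def proj(c,p):
    E=np.array(c["extrinsics"]);q=E[:3,:3]@np.array(p)+E[:3,3]
    return c["cx"]+c["fx"]*q[0]/q[2],c["cy"]+c["fy"]*q[1]/q[2]
def cloud(c,d):
    v,u=np.mgrid[:480,:640];P=np.stack([(u-c["cx"])/c["fx"]*d,(v-c["cy"])/c["fy"]*d,d],-1)
    E=np.array(c["extrinsics"]);return (P-E[:3,3])@E[:3,:3]
def st():
    s=robot.read_state();r=R.from_rotvec(s["orientation"]).as_matrix()
    print("t",round(s["t"],2),"tcp",np.round(s["tool_pos"]*1000,1),"F",np.round(s["force"],1),"open",round(s["opening"]*1000,1),"grip",round(s["gripper_force"],1),"q",np.round(s["q"],2))
    return s,r
def go(p,yaw=None):
    """tool-frame shift (mm) and turn about tool axes to reach p (m), tool down with tool-y axis at yaw"""
    s,r=st(); d=r.T@(np.array(p)-s["tool_pos"])*1000
    print("tool shift",np.round(d,1))
    if yaw is not None:
        y=np.array([np.cos(yaw),np.sin(yaw),0]);y*=np.sign(y@r[:,1]);z=np.array([0,0,-1.]);x=np.cross(y,z)
        T=np.stack([x,y,z],1);print("turn (tool rv)",np.round(R.from_matrix(r.T@T).as_rotvec(),4))
        print("shift after turning",np.round(T.T@(np.array(p)-s["tool_pos"])*1000,1))
E
python3 - <<'E'
from h import *
im=cv2.imread("pics/top0.png");d=np.load("pics/top0.npy");c=robot.calibration("top")
P=cloud(c,d)
for u,v in [(382,199),(382,220),(380,265),(380,240),(265,207),(290,192),(307,233),(310,190)]:
    print(u,v,np.round(P[v,u]*1000))
print("tray corners",[np.round(ray(c,u,v,.009)[:2]*1000) for u,v in [(346,181),(406,179),(416,286),(352,289)]])
cv2.imwrite("pics/top0c.png",cv2.resize(im[165:305,120:430],None,fx=2.58,fy=2.58,interpolation=cv2.INTER_CUBIC))
E
```

```text
382 199 [ 561. -388.   21.]
382 220 [ 513. -382.   15.]
380 265 [ 410. -362.   24.]
380 240 [ 470. -372.    6.]
265 207 [ 563. -122.   57.]
290 192 [ 595. -181.   44.]
307 233 [ 488. -208.   86.]
310 190 [ 594. -226.   46.]
tray corners [array([ 616., -313.]), array([ 605., -451.]), array([ 356., -438.]), array([ 365., -294.])]
```

View pics/top0c.png

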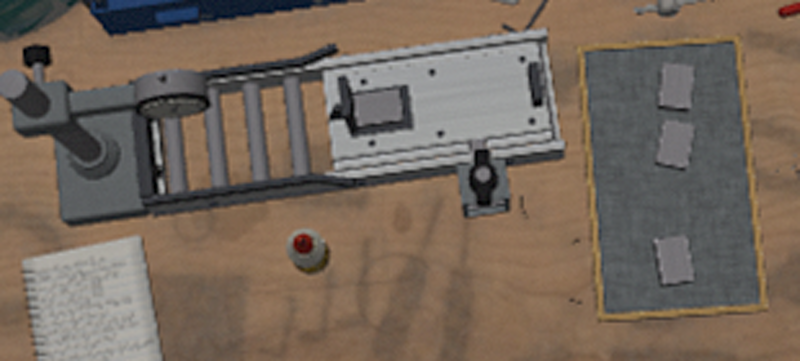

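Run:
```python
from h import *
go([.43,-.37,.24],-1.65)
```

```text
t 0.15 tcp [ 133.1 -584.6  236.7] F [0.2 0.  0.6] open 92.9 grip 0.0 q [-1.43  0.13  1.49 -0.    1.52 -0.09]
tool shift [ 337.1 -143.4   -3.1]
turn (tool rv) [-1.40e-03  1.00e-04  3.03e-01]
shift after turning [ 279.  -237.4   -3.3]
```

Emit:
{"method": "apply_moves", "body": {"series": [[[0, 0, 0], [0, 0, 0.1]], [[0, 0, 0], [0, 0, 0.1]], [[0, 0, 0], [0, 0, 0.103]], [[28, -24, 0], [0, 0, 0]], [[28, -24, 0], [0, 0, 0]], [[28, -24, 0], [0, 0, 0]], [[28, -24, 0], [0, 0, 0]], [[28, -24, 0], [0, 0, 0]], [[28, -24, 0], [0, 0, 0]], [[28, -24, 0], [0, 0, 0]], [[28, -24, 0], [0, 0, 0]], [[28, -24, 0], [0, 0, 0]]]}}

```text
t: 1.15
tool_pos: [0.4026, -0.3882, 0.2372]
orientation: [-3.139, 0.124, 0.0]
force: [-0.5, -0.1, 0.5]
opening: 0.093
gripper_force: 0.0
```

Emit:
{"method": "apply_moves", "body": {"series": [[[28, -24, 0], [0, 0, 0]], [[0, 0, 0], [0, 0, 0]], [[0, 0, 0], [0, 0, 0]]]}}

```text
t: 1.4
tool_pos: [0.4325, -0.3664, 0.237]
orientation: [-3.139, 0.118, 0.001]
force: [-0.3, -0.6, -0.3]
opening: 0.0929
gripper_force: 0.0
```

Run:
```python
from h import *
st(); c=robot.calibration("wrist");im,d=robot.read_camera("wrist");cv2.imwrite("pics/w1.png",im)
np.savez("pics/w1.npz",d=d,E=c["extrinsics"])
P=cloud(c,d);z=P[...,2]
# block candidates: points over felt within tray region
m=((z>.012)&(z<.032)&(d>0)&(P[...,0]>.35)&(P[...,0]<.63)&(P[...,1]>-.45)&(P[...,1]<-.29)).astype(np.uint8)
m=cv2.morphologyEx(m,cv2.MORPH_OPEN,np.ones((5,5)))
for k in cv2.findContours(m,0,2)[0]:
    if cv2.contourArea(k)<200: continue
    q=np.zeros_like(m);cv2.drawContours(q,[k],-1,1,-1);zz=np.median(z[q>0])
    pts=P[q>0][:,:2].astype(np.float32);print(cv2.minAreaRect(pts*1000),"z",zz*1000,k.mean((0,1)))
```

```text
t 1.4 tcp [ 432.5 -366.4  237. ] F [-0.3 -0.6 -0.3] open 92.9 grip 0.0 q [-0.79  0.04  1.58 -0.    1.52  0.85]
((447.69866943359375, -363.8032531738281), (119.49968719482422, 27.884347915649414), 2.814518451690674) z 26.264828702668716 [314.19047619 227.66666667]
((511.31231689453125, -381.3717041015625), (28.0244083404541, 39.9435920715332), 71.82479095458984) z 19.20145299578589 [325.23880597 116.34328358]
((545.0370483398438, -384.82672119140625), (27.940555572509766, 77.53784942626953), 76.30718231201172) z 22.117794170784784 [330.37037037  55.07407407]
```

View pics/w1.png

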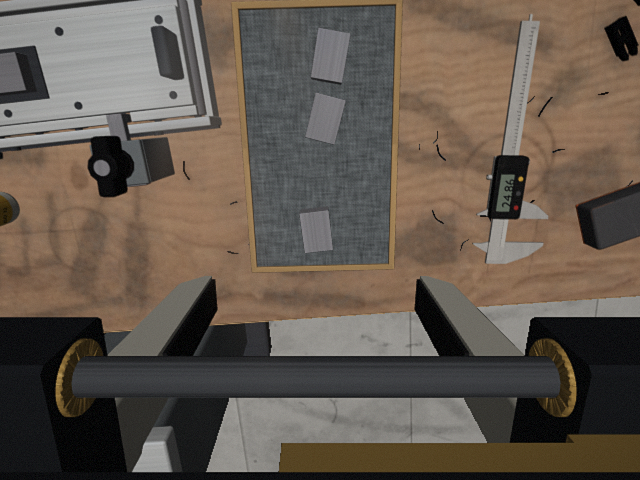

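The wrist view shows the blocks at (331,55), (325,118) and (316,231), with tops 22, 19 and 26 mm high. They are therefore the 16, 13 and 20 mm blocks, and the 10 mm one is absent.

```bash
cat >> h.py <<'E'
def rect(P,d,zt,box,tol=.002,verbose=True):
    z=P[...,2];x0,x1,y0,y1=box
    m=((abs(z-zt)<tol)&(d>0)&(P[...,0]>x0)&(P[...,0]<x1)&(P[...,1]>y0)&(P[...,1]<y1)).astype(np.uint8)
    m=cv2.morphologyEx(m,cv2.MORPH_OPEN,np.ones((3,3)))
    n,l,s,_=cv2.connectedComponentsWithStats(m);i=1+np.argmax(s[1:,4]);q=l==i
    r=cv2.minAreaRect((P[q][:,:2]*1000).astype(np.float32));b=cv2.boxPoints(r)
    e=[b[1]-b[0],b[2]-b[1]];e=max(e,key=np.linalg.norm);a=np.arctan2(e[1],e[0])
    if verbose: print("centre",np.round(r[0],1),"size",np.round(r[1],1),"long axis",round(float(a),3),"mod pi/2..",round(float((a+np.pi/2)%np.pi-np.pi/2),3),"z",round(float(np.median(z[q])*1000),1),s[i,4])
    return np.array(r[0]),a
E
python3 - <<'E'
from h import *
f=np.load("pics/w1.npz");c=robot.calibration("wrist");c["extrinsics"]=f["E"];d=f["d"];P=cloud(c,d)
rect(P,d,.026,(.36,.45,-.42,-.31)); rect(P,d,.022,(.535,.61,-.44,-.33));rect(P,d,.019,(.47,.545,-.44,-.33))
# carrier with top cam + wrist
print("plate/rail pts (wrist):")
for u,v in [(60,60),(190,60),(110,165)]: print(np.round(P[v,u]*1000,1))
# felt edges/rims
d0=np.load("pics/top0.npy");c0=robot.calibration("top");P0=cloud(c0,d0)
rect(P0,d0,.046,(.5,.65,-.3,.0),.003)   # carrier plate top
rect(P0,d0,.060,(.53,.60,-.17,-.08),.003) # anvil
rect(P0,d0,.089,(.45,.53,-.24,-.17),.006) # knob
im=cv2.imread("pics/w1.png")
E
```

```text
centre [ 408.1 -365.7] size [40.3 27.9] long axis 0.049 mod pi/2.. 0.049 z 26.3 1149
centre [ 562.9 -389.2] size [27.9 40.1] long axis -0.239 mod pi/2.. -0.239 z 22.1 1608
centre [ 511.3 -381.4] size [28.  39.9] long axis -0.319 mod pi/2.. -0.319 z 19.2 1385
plate/rail pts (wrist):
[ 571.5 -172.1   47.2]
[ 566.2 -272.    32.7]
[ 488.9 -215.6   88.4]
centre [ 557.6 -187.1] size [11.3 21.6] long axis -0.109 mod pi/2.. -0.109 z 45.3 44
centre [ 567.9 -127.4] size [ 9.1 16.8] long axis -0.121 mod pi/2.. -0.121 z 59.8 31
centre [ 488.1 -207.9] size [21.5 44.4] long axis -0.119 mod pi/2.. -0.119 z 87.9 152
```

Run:
```python
from h import *
go([.408,-.3657,.028],.049-np.pi/2)
```

```text
t 1.45 tcp [ 431.4 -367.5  237. ] F [-0.6 -0.2 -0.6] open 92.8 grip 0.0 q [-0.8   0.04  1.58 -0.    1.52  0.85]
tool shift [-2.33e+01  1.00e-01  2.09e+02]
turn (tool rv) [-0.0002  0.0009 -0.1263]
shift after turning [-23.3  -2.9 209. ]
```

Emit:
{"method": "apply_moves", "body": {"series": [[[0, 0, 0], [0, 0, -0.063]], [[0, 0, 0], [0, 0, -0.063]], [[-12, -1.5, 30], [0, 0, 0]], [[-11.3, -1.4, 30], [0, 0, 0]], [[0, 0, 30], [0, 0, 0]], [[0, 0, 30], [0, 0, 0]], [[0, 0, 25], [0, 0, 0]], [[0, 0, 20], [0, 0, 0]], [[0, 0, 0], [0, 0, 0]], [[0, 0, 0], [0, 0, 0]], [[0, 0, 0], [0, 0, 0]]], "claw": 0.6}}

```text
t: 2.37
tool_pos: [0.4078, -0.3674, 0.0739]
orientation: [3.14, 0.072, 0.001]
force: [0.6, 0.4, 0.4]
opening: 0.0558
gripper_force: 0.0
```

Run:
```python
from h import *
st();c=robot.calibration("wrist");im,d=robot.read_camera("wrist");P=cloud(c,d)
rect(P,d,.026,(.36,.45,-.42,-.31))
go([.408,-.3657,.028],.049-np.pi/2)
```

```text
t 2.37 tcp [ 407.8 -367.4   73.9] F [0.6 0.4 0.4] open 55.8 grip 0.0 q [-0.83  0.13  1.79 -0.    1.21  0.7 ]
centre [ 408.4 -365.6] size [40.1 28. ] long axis 0.051 mod pi/2.. 0.051 z 26.3 3595
t 2.42 tcp [ 408.4 -367.7   74.5] F [ 0.6 -0.   0.4] open 55.9 grip 0.0 q [-0.83  0.13  1.79 -0.    1.21  0.7 ]
tool shift [-0.3 -2.1 46.5]
turn (tool rv) [ 0.0023 -0.0018 -0.0032]
shift after turning [-0.3 -2.  46.5]
```

Emit:
{"method": "apply_moves", "body": {"series": [[[0, -2, 20], [0, 0, 0]], [[0, 0, 16], [0, 0, 0]], [[0, 0, 10], [0, 0, 0]], [[0, 0, 0], [0, 0, 0]], [[0, 0, 0], [0, 0, 0]]]}}

```text
t: 2.83
tool_pos: [0.4081, -0.3646, 0.0273]
orientation: [3.14, 0.073, 0.001]
force: [-0.2, -0.4, -0.1]
opening: 0.0557
gripper_force: 0.0
```

Emit:
{"method": "apply_moves", "body": {"series": [[[0, 0, 0], [0, 0, 0]], [[0, 0, 0], [0, 0, 0]], [[0, 0, 0], [0, 0, 0]], [[0, 0, 0], [0, 0, 0]], [[0, 0, 0], [0, 0, 0]], [[0, 0, 0], [0, 0, 0]]], "claw": 0, "newtons": 45}}

```text
t: 3.33
tool_pos: [0.408, -0.3644, 0.0269]
orientation: [3.14, 0.074, 0.001]
force: [-0.6, 0.0, 3.1]
opening: 0.0276
gripper_force: 45.0
```

Emit:
{"method": "apply_moves", "body": {"series": [[[0, 0, -20], [0, 0, 0]], [[0, 0, -35], [0, 0, 0]], [[0, 0, -35], [0, 0, 0]], [[0, 0, -35], [0, 0, 0]], [[0, 0, -35], [0, 0, 0]], [[0, 0, 0], [0, 0, -0.12]], [[0, 0, 0], [0, 0, -0.12]], [[0, 0, 0], [0, 0, -0.12]], [[0, 0, 0], [0, 0, -0.12]], [[0, 0, 0], [0, 0, -0.12]], [[0, 0, 0], [0, 0, -0.12]], [[0, 0, 0], [0, 0, -0.12]]]}}

```text
t: 4.33
tool_pos: [0.4075, -0.3638, 0.1858]
orientation: [-2.833, -1.356, 0.001]
force: [-0.4, 0.5, -2.4]
opening: 0.0277
gripper_force: 45.0
```

Emit:
{"method": "apply_moves", "body": {"series": [[[0, 0, 0], [0, 0, -0.12]], [[0, 0, 0], [0, 0, -0.12]], [[0, 0, 0], [0, 0, -0.12]], [[0, 0, 0], [0, 0, -0.12]], [[0, 0, 0], [0, 0, -0.085]], [[0, 0, 0], [0, 0, 0]], [[0, 0, 0], [0, 0, 0]]]}}

```text
t: 4.92
tool_pos: [0.4076, -0.3639, 0.186]
orientation: [-2.352, -2.082, -0.0]
force: [0.2, 0.6, -1.8]
opening: 0.0277
gripper_force: 45.0
```

Run:
```python
from h import *
go([.556,-.21,.19],1.455-np.pi/2)
```

```text
t 4.92 tcp [ 407.6 -363.9  186. ] F [ 0.2  0.6 -1.8] open 27.7 grip 45.0 q [-0.82  0.02  1.7   0.    1.42 -0.7 ]
tool shift [170.8 128.6  -4. ]
turn (tool rv) [-0.0006 -0.0006 -0.006 ]
shift after turning [170.  129.6  -4. ]
```

Emit:
{"method": "apply_moves", "body": {"series": [[[28, 21, 0], [0, 0, 0]], [[28, 21, 0], [0, 0, 0]], [[28, 21, 0], [0, 0, 0]], [[28, 21, 0], [0, 0, 0]], [[28, 21, 0], [0, 0, 0]], [[30, 24, 0], [0, 0, 0]], [[0, 0, 0], [0, 0, 0]], [[0, 0, 0], [0, 0, 0]], [[0, 0, 0], [0, 0, 0]]]}}

```text
t: 5.67
tool_pos: [0.5558, -0.2105, 0.186]
orientation: [-2.35, -2.084, 0.001]
force: [-0.0, -0.2, -2.3]
opening: 0.0278
gripper_force: 45.0
```

Run:
```python
from h import *
st();c=robot.calibration("wrist");im,d=robot.read_camera("wrist");P=cloud(c,d)
cv2.imwrite("pics/w2.png",im);np.savez("pics/w2.npz",d=d,E=c["extrinsics"])
rect(P,d,.060,(.53,.61,-.18,-.08),.0025)
rect(P,d,.046,(.5,.65,-.25,.0),.0025)
rect(P,d,.112,(.5,.65,-.15,-.05),.004)
```

```text
t 5.67 tcp [ 555.8 -210.5  186. ] F [-0.  -0.2 -2.3] open 27.8 grip 45.0 q [-0.45  0.14  1.57 -0.    1.43 -0.33]
centre [ 563.8 -126.4] size [28.  40.1] long axis -1.541 mod pi/2.. -1.541 z 60.1 2593
centre [ 564.9 -166.1] size [ 74.2 169.5] long axis -1.542 mod pi/2.. -1.542 z 46.2 17075
centre [ 563.1 -102.5] size [34.1  8.3] long axis 0.035 mod pi/2.. 0.035 z 112.1 1093
```

View pics/w2.png

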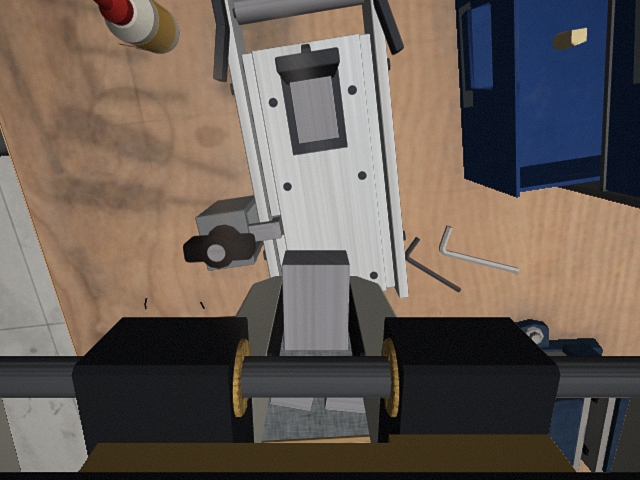

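The wrist view shows the anvil at (315,110) with the back stop behind it at (308,65), the lock knob at (218,250), and the block held at (316,300). By depth, the anvil centre is (563.8,-126.4) at z 60.1, with its axis at 1.601 rad.

Run:
```python
from h import *
f=np.load("pics/w2.npz");c=robot.calibration("wrist");c["extrinsics"]=f["E"];d=f["d"];P=cloud(c,d)
s,r=st();Q=(P-s["tool_pos"])@r*1000   # tool frame
m=(abs(Q[...,0])<35)&(abs(Q[...,1])<20)&(abs(Q[...,2])<30)&(d>0)
q=Q[m];t=q[abs(q[:,2]-np.median(q[:,2]))<2];print("top z",np.median(t[:,2]),"x max",np.percentile(t[:,0],99.5),"y",np.percentile(t[:,1],[1,99]),"x min",t[:,0].min())
e=t[t[:,0]>t[:,0].max()-3]; print(np.polyfit(t[:,0],t[:,2],1))
go([.5644,-.1464,.095],1.601-np.pi/2)
```

```text
t 5.72 tcp [ 555.5 -211.1  186.1] F [-0.2 -0.2 -2.2] open 27.6 grip 45.0 q [-0.45  0.14  1.57 -0.    1.43 -0.33]
top z 0.7933728714853313 x max 21.25029173335537 y [-14.76078601  14.06575491] x min -19.663401481930574
[0.00219172 0.7809254 ]
t 5.72 tcp [ 555.5 -211.1  186.1] F [-0.2 -0.2 -2.2] open 27.6 grip 45.0 q [-0.45  0.14  1.57 -0.    1.43 -0.33]
tool shift [65.3  1.1 91.1]
turn (tool rv) [-9.00e-04  1.00e-04 -1.51e-01]
shift after turning [64.4 10.9 91.1]
```

Emit:
{"method": "apply_moves", "body": {"series": [[[0, 0, 0], [0, 0, -0.075]], [[0, 0, 0], [0, 0, -0.076]], [[21, 3.6, 0], [0, 0, 0]], [[21, 3.6, 20], [0, 0, 0]], [[21.5, 3.6, 30], [0, 0, 0]], [[0, 0, 25], [0, 0, 0]], [[0, 0, 16], [0, 0, 0]], [[0, 0, 0], [0, 0, 0]], [[0, 0, 0], [0, 0, 0]], [[0, 0, 0], [0, 0, 0]]]}}

```text
t: 6.55
tool_pos: [0.5653, -0.1481, 0.097]
orientation: [2.187, 2.253, 0.001]
force: [0.9, 0.1, -2.4]
opening: 0.0275
gripper_force: 45.0
```

Run:
```python
from h import *
go([.5644,-.1464,.081],1.601-np.pi/2)
```

```text
t 6.55 tcp [ 565.3 -148.1   97. ] F [ 0.9  0.1 -2.4] open 27.5 grip 45.0 q [-0.34  0.2   1.68 -0.    1.26 -0.37]
tool shift [ 1.8 -0.9 16. ]
turn (tool rv) [ 0.0017  0.0008 -0.0001]
shift after turning [ 1.8 -0.8 16. ]
```

Emit:
{"method": "apply_moves", "body": {"series": [[[1, -0.8, 7], [0, 0, 0]], [[0, 0, 5], [0, 0, 0]], [[0, 0, 3], [0, 0, 0]], [[0, 0, 1.5], [0, 0, 0]], [[0, 0, 0], [0, 0, 0]], [[0, 0, 0], [0, 0, 0]]]}}

```text
t: 7.05
tool_pos: [0.5643, -0.1463, 0.0807]
orientation: [2.185, 2.256, -0.0]
force: [-6.6, 0.9, 10.6]
opening: 0.0275
gripper_force: 45.0
```

Emit:
{"method": "apply_moves", "body": {"series": [[[0, 0, 0], [0, 0, 0]], [[1.5, 0, 0], [0, 0, 0]], [[1.5, 0, 0], [0, 0, 0]], [[1.5, 0, 0], [0, 0, 0]], [[1.5, 0, 0], [0, 0, 0]], [[1.5, 0, 0], [0, 0, 0]], [[1.5, 0, 0], [0, 0, 0]], [[1.5, 0, 0], [0, 0, 0]], [[0, 0, 0], [0, 0, 0]]]}}

```text
t: 7.8
tool_pos: [0.5652, -0.1364, 0.0808]
orientation: [2.183, 2.254, 0.001]
force: [0.2, -2.9, 5.4]
opening: 0.0274
gripper_force: 45.0
```

Emit:
{"method": "apply_moves", "body": {"series": [[[1.5, -0.2, 0.2], [0, 0, 0]], [[1.5, -0.2, 0], [0, 0, 0]], [[1.5, -0.2, 0], [0, 0, 0]], [[1.5, -0.2, 0], [0, 0, 0]], [[1, 0, 0], [0, 0, 0]], [[1, 0, 0], [0, 0, 0]], [[0, 0, 0], [0, 0, 0]], [[0, 0, 0], [0, 0, 0]]]}}

```text
t: 8.47
tool_pos: [0.5643, -0.1287, 0.0808]
orientation: [2.183, 2.253, 0.002]
force: [0.1, -3.5, 6.7]
opening: 0.0277
gripper_force: 45.0
```

Emit:
{"method": "apply_moves", "body": {"series": [[[1, 0, 0], [0, 0, 0]], [[1, 0, 0], [0, 0, 0]], [[0.5, 0, 0], [0, 0, 0]], [[0.5, 0, 0], [0, 0, 0]], [[0, 0, 0], [0, 0, 0]], [[0, 0, 0], [0, 0, 0]]]}}

```text
t: 8.97
tool_pos: [0.5642, -0.1258, 0.0808]
orientation: [2.183, 2.253, 0.001]
force: [0.4, -3.9, 6.1]
opening: 0.0275
gripper_force: 45.0
```

Emit:
{"method": "apply_moves", "body": {"series": [[[0.6, 0, 0], [0, 0, 0]], [[0.6, 0, 0], [0, 0, 0]], [[0.6, 0, 0], [0, 0, 0]], [[0, 0, 0], [0, 0, 0]], [[0, 0, 0], [0, 0, 0]]]}}

```text
t: 9.38
tool_pos: [0.5641, -0.1253, 0.0808]
orientation: [2.182, 2.252, -0.001]
force: [0.8, -10.1, 4.5]
opening: 0.0276
gripper_force: 45.0
```

Emit:
{"method": "apply_moves", "body": {"series": [[[0, 0, 0], [0, 0, 0]], [[0, 0, 0], [0, 0, 0]], [[0, 0, 0], [0, 0, 0]], [[0, 0, 0], [0, 0, 0]], [[0, 0, -10], [0, 0, 0]], [[0, 0, -25], [0, 0, 0]], [[-25, 0, -30], [0, 0, 0]], [[-35, 0, -30], [0, 0, 0]], [[-35, 0, -10], [0, 0, 0]], [[0, 0, 0], [0, 0, 0]], [[0, 0, 0], [0, 0, 0]]], "claw": 0.5}}

```text
t: 10.3
tool_pos: [0.5659, -0.216, 0.1827]
orientation: [2.187, 2.252, 0.001]
force: [-0.5, -0.4, -0.3]
opening: 0.0464
gripper_force: 0.0
```

```bash
cat >> h.py <<'E'
def look(zt):
    st();c=robot.calibration("wrist");im,d=robot.read_camera("wrist");P=cloud(c,d)
    print("pile");rect(P,d,zt,(.53,.61,-.18,-.08),.0025)
    print("stop");rect(P,d,.112,(.5,.65,-.15,-.05),.004)
    print("plate");rect(P,d,.046,(.5,.65,-.25,.0),.0025)
    return im,d,P
E
python3 - <<'E'
from h import *
im,d,P=look(.080)
E
```

```text
t 10.3 tcp [ 565.9 -216.   182.7] F [-0.5 -0.4 -0.3] open 46.4 grip 0.0 q [-0.45  0.17  1.54  0.    1.42 -0.48]
pile
centre [ 562.9 -125. ] size [28.  39.7] long axis -1.541 mod pi/2.. -1.541 z 80.1 3172
stop
centre [ 563.  -101.5] size [33.7  8.1] long axis 0.034 mod pi/2.. 0.034 z 112.0 1171
plate
centre [ 565.  -165.6] size [ 74.3 170.5] long axis -1.54 mod pi/2.. -1.54 z 46.2 19040
```

Emit:
{"method": "apply_moves", "body": {"series": [[[-33, -14, -4], [0, 0, 0]], [[-33, -14, 0], [0, 0, 0.1]], [[-33, -14, 0], [0, 0, 0]], [[-33, -14, 0], [0, 0, 0]], [[-25, -28, 0], [0, 0, 0]], [[0, 0, 0], [0, 0, 0.12]], [[0, 0, 0], [0, 0, 0.12]], [[0, 0, 0], [0, 0, 0.12]], [[0, 0, 0], [0, 0, 0.12]], [[0, 0, 0], [0, 0, 0.12]], [[0, 0, 0], [0, 0, 0.12]], [[0, 0, 0], [0, 0, 0.12]]]}}

```text
t: 11.35
tool_pos: [0.4774, -0.3659, 0.1835]
orientation: [-2.97, -1.015, 0.001]
force: [0.1, -0.0, 0.2]
opening: 0.0462
gripper_force: 0.0
```

Emit:
{"method": "apply_moves", "body": {"series": [[[0, 0, 0], [0, 0, 0.12]], [[0, 0, 0], [0, 0, 0.12]], [[0, 0, 0], [0, 0, 0.12]], [[0, 0, 0], [0, 0, 0.12]], [[0, 0, 0], [0, 0, 0.12]], [[0, 0, 0], [0, 0, 0.12]], [[0, 0, 0], [0, 0, 0.12]], [[0, 0, 0], [0, 0, 0.07]], [[0, 0, 0], [0, 0, 0]], [[0, 0, 0], [0, 0, 0]]]}}

```text
t: 12.18
tool_pos: [0.4775, -0.3665, 0.1839]
orientation: [-3.117, 0.381, 0.002]
force: [-1.1, 0.4, -0.8]
opening: 0.0465
gripper_force: 0.0
```

```bash
cat >> h.py <<'E'
def tray(zt,h=.028):
    st();c=robot.calibration("wrist");im,d=robot.read_camera("wrist");P=cloud(c,d)
    p,a=rect(P,d,zt,(.3,.65,-.5,-.27),.0014); a=(a+np.pi/2)%np.pi-np.pi/2
    go([p[0]/1000,p[1]/1000,h],a-np.pi/2); return im,d,P
E
python3 - <<'E'
from h import *
im,d,P=tray(.022)
E
```

```text
t 12.18 tcp [ 477.5 -366.5  183.9] F [-1.1  0.4 -0.8] open 46.5 grip 0.0 q [-0.74  0.17  1.55  0.    1.43  1.07]
centre [ 563.  -389.1] size [27.7 39. ] long axis -0.241 mod pi/2.. -0.241 z 22.2 1685
t 12.23 tcp [ 477.5 -366.8  184.1] F [ 1.2 -0.3  0.2] open 46.4 grip 0.0 q [-0.74  0.17  1.55  0.    1.43  1.07]
tool shift [ 88.6   1.2 155.9]
turn (tool rv) [-0.001   0.0013 -0.0025]
shift after turning [ 88.4   1.3 156.1]
```

Emit:
{"method": "apply_moves", "body": {"series": [[[30, 0.5, 10], [0, 0, 0]], [[30, 0.5, 25], [0, 0, 0]], [[28.4, 0.3, 30], [0, 0, 0]], [[0, 0, 30], [0, 0, 0]], [[0, 0, 20], [0, 0, 0]], [[0, 0, 0], [0, 0, 0]], [[0, 0, 0], [0, 0, 0]], [[0, 0, 0], [0, 0, 0]]]}}

```text
t: 12.9
tool_pos: [0.5635, -0.3913, 0.0717]
orientation: [3.117, -0.386, 0.003]
force: [0.8, -0.8, 0.8]
opening: 0.0463
gripper_force: 0.0
```

Run:
```python
from h import *
im,d,P=tray(.022)
```

```text
t 12.9 tcp [ 563.5 -391.3   71.7] F [ 0.8 -0.8  0.8] open 46.3 grip 0.0 q [-0.68  0.48  1.38  0.    1.28  1.14]
centre [ 563.3 -389.2] size [27.8 40.6] long axis -0.233 mod pi/2.. -0.233 z 22.3 3366
t 12.95 tcp [ 563.9 -391.8   72.7] F [ 0.  -0.5  0.5] open 46.6 grip 0.0 q [-0.68  0.48  1.38  0.    1.28  1.14]
tool shift [-1.4 -2.4 44.7]
turn (tool rv) [ 0.0015 -0.0034 -0.0135]
shift after turning [-1.2 -2.4 44.7]
```

Emit:
{"method": "apply_moves", "body": {"series": [[[-0.6, -2.3, 20], [0, 0, -0.005]], [[0, 0, 15], [0, 0, 0]], [[0, 0, 9], [0, 0, 0]], [[0, 0, 0], [0, 0, 0]], [[0, 0, 0], [0, 0, 0]]]}}

```text
t: 13.37
tool_pos: [0.5628, -0.3888, 0.0261]
orientation: [3.118, -0.38, 0.0]
force: [-0.2, 0.5, 0.2]
opening: 0.0465
gripper_force: 0.0
```

Emit:
{"method": "apply_moves", "body": {"series": [[[0, 0, 0], [0, 0, 0]], [[0, 0, 0], [0, 0, 0]], [[0, 0, 0], [0, 0, 0]], [[0, 0, 0], [0, 0, 0]], [[0, 0, 0], [0, 0, 0]], [[0, 0, 0], [0, 0, 0]]], "claw": 0, "newtons": 45}}

```text
t: 13.87
tool_pos: [0.5628, -0.3886, 0.026]
orientation: [3.119, -0.38, -0.0]
force: [-1.0, 0.1, 0.3]
opening: 0.0279
gripper_force: 45.0
```

Emit:
{"method": "apply_moves", "body": {"series": [[[0, 0, -20], [0, 0, 0]], [[0, 0, -35], [0, 0, 0]], [[0, 0, -35], [0, 0, 0]], [[0, 0, -35], [0, 0, -0.12]], [[0, 0, -35], [0, 0, -0.12]], [[0, 0, 0], [0, 0, -0.12]], [[0, 0, 0], [0, 0, -0.12]], [[0, 0, 0], [0, 0, -0.12]], [[0, 0, 0], [0, 0, -0.12]], [[0, 0, 0], [0, 0, -0.12]], [[0, 0, 0], [0, 0, -0.12]], [[0, 0, 0], [0, 0, -0.12]]]}}

```text
t: 14.87
tool_pos: [0.5625, -0.3884, 0.1852]
orientation: [-2.865, -1.286, 0.001]
force: [0.1, 0.6, -2.8]
opening: 0.0275
gripper_force: 45.0
```

Emit:
{"method": "apply_moves", "body": {"series": [[[0, 0, 0], [0, 0, -0.12]], [[0, 0, 0], [0, 0, -0.12]], [[0, 0, 0], [0, 0, -0.12]], [[0, 0, 0], [0, 0, -0.12]], [[0, 0, 0], [0, 0, -0.12]], [[0, 0, 0], [0, 0, -0.12]], [[35, 0, 0], [0, 0, -0.045]], [[36, 0, 0], [0, 0, 0]], [[36, 0, 0], [0, 0, 0]], [[36, 0, 0], [0, 0, 0]], [[30, 0, 0], [0, 0, 0]], [[0, 0, 0], [0, 0, 0]]]}}

```text
t: 15.87
tool_pos: [0.5587, -0.2101, 0.1854]
orientation: [-2.179, -2.259, -0.002]
force: [0.7, -0.0, -1.7]
opening: 0.0273
gripper_force: 45.0
```

```bash
cat >> h.py <<'E'
def held(zt):
    im,d,P=look(zt);s,r=st();Q=(P-s["tool_pos"])@r*1000
    m=(abs(Q[...,0])<35)&(abs(Q[...,1])<20)&(abs(Q[...,2])<30)&(d>0)
    q=Q[m];t=q[abs(q[:,2]-np.median(q[:,2]))<2]
    print("held top z",round(np.median(t[:,2]),2),"x max",np.percentile(t[:,0],99.5),"slope x,y",np.polyfit(t[:,0],t[:,2],1)[0],np.polyfit(t[:,1],t[:,2],1)[0])
E
python3 - <<'E'
from h import *
held(.080); go([.5635,-.1455,.115],1.601-np.pi/2)
E
```

```text
t 15.87 tcp [ 558.7 -210.1  185.4] F [ 0.7 -0.  -1.7] open 27.3 grip 45.0 q [-0.45  0.15  1.56  0.    1.43 -0.48]
pile
centre [ 562.9 -125.2] size [28.  40.1] long axis -1.538 mod pi/2.. -1.538 z 80.1 3068
stop
centre [ 563.2 -101.2] size [33.8  8.5] long axis 0.027 mod pi/2.. 0.027 z 112.0 1095
plate
centre [ 565.  -165.5] size [ 74.1 170.6] long axis -1.54 mod pi/2.. -1.54 z 46.2 16871
t 15.92 tcp [ 558.8 -212.7  185.6] F [-0.8  0.2 -1.9] open 27.6 grip 45.0 q [-0.45  0.15  1.56  0.    1.43 -0.49]
held top z 3.94 x max 23.472260533774087 slope x,y -0.000856077011697542 0.0007878905175044889
t 15.92 tcp [ 558.8 -212.7  185.6] F [-0.8  0.2 -1.9] open 27.6 grip 45.0 q [-0.45  0.15  1.56  0.    1.43 -0.49]
tool shift [66.9  7.2 70.6]
turn (tool rv) [-0.0006 -0.0009  0.0054]
shift after turning [67.   6.8 70.6]
```

Emit:
{"method": "apply_moves", "body": {"series": [[[22, 2.5, 10], [0, 0, 0.003]], [[22, 2.5, 20], [0, 0, 0]], [[22, 2.5, 25], [0, 0, 0]], [[0, 0, 15], [0, 0, 0]], [[0, 0, 0], [0, 0, 0]], [[0, 0, 0], [0, 0, 0]], [[0, 0, 0], [0, 0, 0]]]}}

```text
t: 16.5
tool_pos: [0.565, -0.1508, 0.1171]
orientation: [2.189, 2.251, 0.0]
force: [0.5, -0.3, -0.3]
opening: 0.0276
gripper_force: 45.0
```

Run:
```python
from h import *
go([.5642,-.1455,.1],1.601-np.pi/2)
```

```text
t 16.5 tcp [ 565.  -150.8  117.1] F [ 0.5 -0.3 -0.3] open 27.6 grip 45.0 q [-0.35  0.18  1.66 -0.    1.3  -0.38]
tool shift [ 5.3 -0.7 17.1]
turn (tool rv) [ 0.0013  0.0009 -0.0021]
shift after turning [ 5.3 -0.7 17.1]
```

Emit:
{"method": "apply_moves", "body": {"series": [[[2, -0.7, 8], [0, 0, 0]], [[0, 0, 5], [0, 0, 0]], [[0, 0, 3], [0, 0, 0]], [[0, 0, 2], [0, 0, 0]], [[0, 0, 0], [0, 0, 0]], [[0, 0, 0], [0, 0, 0]]]}}

```text
t: 17.0
tool_pos: [0.5638, -0.1481, 0.0997]
orientation: [2.189, 2.252, -0.0]
force: [-6.2, -0.0, 12.4]
opening: 0.0273
gripper_force: 45.0
```

Emit:
{"method": "apply_moves", "body": {"series": [[[0, 0, 0], [0, 0, 0]], [[1.5, 0, 0], [0, 0, 0]], [[1.5, 0, 0], [0, 0, 0]], [[1.5, 0, 0], [0, 0, 0]], [[1.5, 0, 0], [0, 0, 0]], [[1.5, 0, 0], [0, 0, 0]], [[1.5, 0, 0], [0, 0, 0]], [[1.5, 0, 0], [0, 0, 0]], [[1.5, 0, 0], [0, 0, 0]], [[1.5, 0, 0], [0, 0, 0]], [[0, 0, 0], [0, 0, 0]]]}}

```text
t: 17.92
tool_pos: [0.5647, -0.1353, 0.0998]
orientation: [2.186, 2.25, 0.001]
force: [0.5, -2.9, 5.3]
opening: 0.0274
gripper_force: 45.0
```

Emit:
{"method": "apply_moves", "body": {"series": [[[1.5, -0.2, 0.3], [0, 0, 0]], [[1.5, -0.2, 0], [0, 0, 0]], [[1.5, -0.2, 0], [0, 0, 0]], [[1, -0.2, 0], [0, 0, 0]], [[1, 0, 0], [0, 0, 0]], [[1, 0, 0], [0, 0, 0]], [[0.7, 0, 0], [0, 0, 0]], [[0.7, 0, 0], [0, 0, 0]], [[0, 0, 0], [0, 0, 0]], [[0, 0, 0], [0, 0, 0]]]}}

```text
t: 18.75
tool_pos: [0.5639, -0.1268, 0.0998]
orientation: [2.186, 2.249, 0.002]
force: [-0.6, -3.3, 7.4]
opening: 0.0278
gripper_force: 45.0
```

Emit:
{"method": "apply_moves", "body": {"series": [[[0.7, 0, 0], [0, 0, 0]], [[0.7, 0, 0], [0, 0, 0]], [[0.5, 0, 0], [0, 0, 0]], [[0.5, 0, 0], [0, 0, 0]], [[0, 0, 0], [0, 0, 0]], [[0, 0, 0], [0, 0, 0]]]}}

```text
t: 19.25
tool_pos: [0.5639, -0.1254, 0.0998]
orientation: [2.186, 2.248, -0.0]
force: [-0.5, -8.8, 5.8]
opening: 0.0275
gripper_force: 45.0
```

Emit:
{"method": "apply_moves", "body": {"series": [[[0, 0, 0], [0, 0, 0]], [[0, 0, 0], [0, 0, 0]], [[0, 0, 0], [0, 0, 0]], [[0, 0, 0], [0, 0, 0]], [[0, 0, -10], [0, 0, 0]], [[0, 0, -25], [0, 0, 0]], [[-25, 0, -30], [0, 0, 0]], [[-35, 0, -20], [0, 0, 0]], [[-33, 0, 0], [0, 0, 0]], [[0, 0, 0], [0, 0, 0]], [[0, 0, 0], [0, 0, 0]]], "claw": 0.5}}

```text
t: 20.17
tool_pos: [0.5649, -0.2173, 0.1836]
orientation: [2.191, 2.25, 0.001]
force: [-0.3, -0.1, -0.5]
opening: 0.0465
gripper_force: 0.0
```

Run:
```python
from h import *
im,d,P=look(.096)
```

```text
t 20.17 tcp [ 564.9 -217.3  183.6] F [-0.3 -0.1 -0.5] open 46.5 grip 0.0 q [-0.45  0.17  1.54  0.    1.43 -0.48]
pile
centre [ 562.6 -125.2] size [28.  40.3] long axis -1.539 mod pi/2.. -1.539 z 96.1 3641
stop
centre [ 563.1 -101.3] size [33.7  8.5] long axis 0.031 mod pi/2.. 0.031 z 112.0 1167
plate
centre [ 564.9 -165.6] size [ 74.2 170.9] long axis -1.539 mod pi/2.. -1.539 z 46.2 18944
```

Emit:
{"method": "apply_moves", "body": {"series": [[[-33, -14, 0], [0, 0, 0]], [[-33, -14, 0], [0, 0, 0.1]], [[-33, -14, 0], [0, 0, 0]], [[-33, -14, 0], [0, 0, 0]], [[-25, -28, 0], [0, 0, 0]], [[0, 0, 0], [0, 0, 0.12]], [[0, 0, 0], [0, 0, 0.12]], [[0, 0, 0], [0, 0, 0.12]], [[0, 0, 0], [0, 0, 0.12]], [[0, 0, 0], [0, 0, 0.12]], [[0, 0, 0], [0, 0, 0.12]], [[0, 0, 0], [0, 0, 0.12]]]}}

```text
t: 21.22
tool_pos: [0.4767, -0.3674, 0.182]
orientation: [-2.973, -1.011, 0.001]
force: [0.4, 0.0, -0.9]
opening: 0.0465
gripper_force: 0.0
```

Emit:
{"method": "apply_moves", "body": {"series": [[[0, 0, 0], [0, 0, 0.12]], [[0, 0, 0], [0, 0, 0.12]], [[0, 0, 0], [0, 0, 0.12]], [[0, 0, 0], [0, 0, 0.12]], [[0, 0, 0], [0, 0, 0.12]], [[0, 0, 0], [0, 0, 0.12]], [[0, 0, 0], [0, 0, 0.12]], [[0, 0, 0], [0, 0, 0.12]], [[0, 0, 0], [0, 0, 0.03]], [[0, 0, 0], [0, 0, 0]], [[0, 0, 0], [0, 0, 0]], [[0, 0, 0], [0, 0, 0]]]}}

```text
t: 22.22
tool_pos: [0.4766, -0.3683, 0.1823]
orientation: [-3.099, 0.512, 0.001]
force: [-0.3, 0.2, -0.1]
opening: 0.0463
gripper_force: 0.0
```

Run:
```python
from h import *
im,d,P=tray(.019)
```

```text
t 22.22 tcp [ 476.6 -368.3  182.3] F [-0.3  0.2 -0.1] open 46.3 grip 0.0 q [-0.74  0.17  1.55  0.    1.43  1.16]
centre [ 511.5 -381.3] size [27.7 40.1] long axis -0.336 mod pi/2.. -0.336 z 19.2 1537
t 22.27 tcp [ 476.6 -368.6  182.4] F [-0.3 -0.1 -0.3] open 46.7 grip 0.0 q [-0.74  0.17  1.55  0.    1.43  1.16]
tool shift [ 37.2   0.9 154.4]
turn (tool rv) [-0.0003  0.0004  0.0083]
shift after turning [ 37.2   0.5 154.4]
```

Emit:
{"method": "apply_moves", "body": {"series": [[[19, 0.3, 15], [0, 0, 0.004]], [[18, 0, 25], [0, 0, 0]], [[0, 0, 30], [0, 0, 0]], [[0, 0, 25], [0, 0, 0]], [[0, 0, 17], [0, 0, 0]], [[0, 0, 0], [0, 0, 0]], [[0, 0, 0], [0, 0, 0]], [[0, 0, 0], [0, 0, 0]]]}}

```text
t: 22.93
tool_pos: [0.512, -0.3821, 0.0721]
orientation: [3.097, -0.522, 0.002]
force: [0.3, -0.1, 0.0]
opening: 0.0463
gripper_force: 0.0
```

Run:
```python
from h import *
im,d,P=tray(.019,.027)
```

```text
t 22.93 tcp [ 512.  -382.1   72.1] F [ 0.3 -0.1  0. ] open 46.3 grip 0.0 q [-0.72  0.36  1.53  0.    1.25  1.18]
centre [ 511.7 -381.4] size [27.8 40.4] long axis -0.32 mod pi/2.. -0.32 z 19.3 3210
t 22.98 tcp [ 512.4 -382.5   72.8] F [ 0.2 -0.2  0.3] open 46.6 grip 0.0 q [-0.72  0.36  1.53  0.    1.25  1.18]
tool shift [-1.1 -0.9 45.8]
turn (tool rv) [ 0.0012 -0.0029 -0.0144]
shift after turning [-1.  -0.8 45.8]
```

Emit:
{"method": "apply_moves", "body": {"series": [[[-0.6, -0.8, 20], [0, 0, -0.01]], [[0, 0, 15], [0, 0, 0]], [[0, 0, 10.5], [0, 0, 0]], [[0, 0, 0], [0, 0, 0]], [[0, 0, 0], [0, 0, 0]]]}}

```text
t: 23.4
tool_pos: [0.5112, -0.3809, 0.0253]
orientation: [3.1, -0.507, 0.001]
force: [0.2, -0.6, -0.4]
opening: 0.0463
gripper_force: 0.0
```

Emit:
{"method": "apply_moves", "body": {"series": [[[0, 0, 0], [0, 0, 0]], [[0, 0, 0], [0, 0, 0]], [[0, 0, 0], [0, 0, 0]], [[0, 0, 0], [0, 0, 0]], [[0, 0, 0], [0, 0, 0]], [[0, 0, 0], [0, 0, 0]]], "claw": 0, "newtons": 45}}

```text
t: 23.9
tool_pos: [0.5111, -0.3807, 0.0252]
orientation: [3.1, -0.507, 0.0]
force: [0.0, 1.1, 2.7]
opening: 0.0277
gripper_force: 45.3
```

Emit:
{"method": "apply_moves", "body": {"series": [[[0, 0, -20], [0, 0, 0]], [[0, 0, -35], [0, 0, 0]], [[0, 0, -35], [0, 0, 0]], [[0, 0, -35], [0, 0, -0.12]], [[0, 0, -35], [0, 0, -0.12]], [[0, 0, 0], [0, 0, -0.12]], [[0, 0, 0], [0, 0, -0.12]], [[0, 0, 0], [0, 0, -0.12]], [[0, 0, 0], [0, 0, -0.12]], [[0, 0, 0], [0, 0, -0.12]], [[0, 0, 0], [0, 0, -0.12]], [[0, 0, 0], [0, 0, -0.12]]]}}

```text
t: 24.9
tool_pos: [0.5106, -0.3803, 0.1843]
orientation: [-2.915, -1.167, 0.001]
force: [-0.0, -1.1, -1.6]
opening: 0.0275
gripper_force: 45.0
```

Emit:
{"method": "apply_moves", "body": {"series": [[[0, 0, 0], [0, 0, -0.12]], [[0, 0, 0], [0, 0, -0.12]], [[0, 0, 0], [0, 0, -0.12]], [[0, 0, 0], [0, 0, -0.12]], [[0, 0, 0], [0, 0, -0.12]], [[0, 0, 0], [0, 0, -0.12]], [[0, 0, 0], [0, 0, -0.122]], [[35, 11, 0], [0, 0, 0]], [[35, 11, 0], [0, 0, 0]], [[35, 11, 0], [0, 0, 0]], [[35, 11, 0], [0, 0, 0]], [[30, 11, 0], [0, 0, 0]]]}}

```text
t: 25.9
tool_pos: [0.5611, -0.2069, 0.1844]
orientation: [-2.19, -2.25, 0.0]
force: [0.2, 0.9, -1.1]
opening: 0.0278
gripper_force: 45.0
```

Emit:
{"method": "apply_moves", "body": {"series": [[[0, 0, 0], [0, 0, 0]], [[0, 0, 0], [0, 0, 0]], [[0, 0, 0], [0, 0, 0]]]}}

```text
t: 26.15
tool_pos: [0.5611, -0.2093, 0.1847]
orientation: [-2.19, -2.252, 0.001]
force: [0.3, 0.2, -0.4]
opening: 0.0274
gripper_force: 45.0
```

Run:
```python
from h import *
held(.096); go([.566,-.1455,.13],1.601-np.pi/2)
```

```text
t 26.15 tcp [ 561.1 -209.3  184.7] F [ 0.3  0.2 -0.4] open 27.4 grip 45.0 q [-0.44  0.16  1.56 -0.    1.43 -0.47]
pile
centre [ 562.6 -125.3] size [28.1 40.1] long axis -1.539 mod pi/2.. -1.539 z 96.1 3483
stop
centre [ 562.9 -101.4] size [33.9  8.1] long axis 0.035 mod pi/2.. 0.035 z 112.0 1086
plate
centre [ 565.1 -165.6] size [ 74.3 170.5] long axis -1.54 mod pi/2.. -1.54 z 46.2 16815
t 26.2 tcp [ 561.  -210.   184.7] F [-0.8  1.1 -0.8] open 27.7 grip 45.0 q [-0.44  0.16  1.56 -0.    1.43 -0.47]
held top z 6.05 x max 21.49147479969549 slope x,y 0.0023560383302636432 0.00278795628360638
t 26.2 tcp [ 561.  -210.   184.7] F [-0.8  1.1 -0.8] open 27.7 grip 45.0 q [-0.44  0.16  1.56 -0.    1.43 -0.47]
tool shift [64.4  6.8 54.7]
turn (tool rv) [-0.0007  0.0003 -0.0036]
shift after turning [64.3  7.  54.7]
```

Emit:
{"method": "apply_moves", "body": {"series": [[[22, 2, 10], [0, 0, -0.004]], [[22, 2, 15], [0, 0, 0]], [[22, 1.8, 15], [0, 0, 0]], [[2, 0, 14], [0, 0, 0]], [[0, 0, 0], [0, 0, 0]], [[0, 0, 0], [0, 0, 0]], [[0, 0, 0], [0, 0, 0]], [[0, 0, 0], [0, 0, 0]]]}}

```text
t: 26.87
tool_pos: [0.5658, -0.1426, 0.1325]
orientation: [2.187, 2.252, 0.001]
force: [-0.2, -0.0, -0.4]
opening: 0.0276
gripper_force: 45.0
```

Run:
```python
from h import *
go([.5645,-.1415,.115],1.601-np.pi/2)
```

```text
t 26.87 tcp [ 565.8 -142.6  132.5] F [-0.2 -0.  -0.4] open 27.6 grip 45.0 q [-0.33  0.16  1.65 -0.    1.33 -0.36]
tool shift [ 1.1 -1.3 17.5]
turn (tool rv) [ 0.0019  0.001  -0.0007]
shift after turning [ 1.1 -1.3 17.5]
```

Emit:
{"method": "apply_moves", "body": {"series": [[[0, -1.2, 8], [0, 0, 0]], [[0, 0, 5], [0, 0, 0]], [[0, 0, 3], [0, 0, 0]], [[0, 0, 1.5], [0, 0, 0]], [[0, 0, 0], [0, 0, 0]], [[0, 0, 0], [0, 0, 0]]]}}

```text
t: 27.37
tool_pos: [0.5639, -0.1416, 0.115]
orientation: [2.187, 2.255, -0.001]
force: [-5.7, -0.2, 11.4]
opening: 0.0277
gripper_force: 45.0
```

Emit:
{"method": "apply_moves", "body": {"series": [[[0, 0, -0.5], [0, 0, 0]], [[0, 0, 0], [0, 0, 0]], [[0, 0, 0], [0, 0, 0]], [[0, 0, -1.5], [0, 0, 0]], [[0, 0, -1], [0, 0, 0]], [[0, 0, 0], [0, 0, 0]]], "claw": 0.4}}

```text
t: 27.87
tool_pos: [0.564, -0.1411, 0.1167]
orientation: [2.187, 2.256, 0.0]
force: [0.5, 0.8, 0.9]
opening: 0.0371
gripper_force: 0.0
```

Emit:
{"method": "apply_moves", "body": {"series": [[[0, 0, 0], [0, 0, 0]], [[0, 0, 0], [0, 0, 0]], [[0, 0, 0], [0, 0, 0]], [[0, 0, 0], [0, 0, 0]], [[0, 0, 0], [0, 0, 0]], [[0, 0, 0], [0, 0, 0]]], "claw": 0}}

```text
t: 28.37
tool_pos: [0.5639, -0.1411, 0.1165]
orientation: [-2.187, -2.256, 0.0]
force: [0.2, 0.2, -1.2]
opening: 0.0272
gripper_force: 45.0
```

Emit:
{"method": "apply_moves", "body": {"series": [[[0, 0, 0.6], [0, 0, 0]], [[0, 0, 0.6], [0, 0, 0]], [[0, 0, 0], [0, 0, 0]], [[0, 0, 0], [0, 0, 0]]]}}

```text
t: 28.7
tool_pos: [0.5641, -0.1412, 0.1164]
orientation: [2.186, 2.255, 0.0]
force: [-4.2, 1.7, 7.1]
opening: 0.0276
gripper_force: 45.0
```

Emit:
{"method": "apply_moves", "body": {"series": [[[0, 0, 0.2], [0, 0, 0]], [[1.5, 0, 0], [0, 0, 0]], [[1.5, 0, 0], [0, 0, 0]], [[1.5, 0, 0], [0, 0, 0]], [[1.5, 0, 0], [0, 0, 0]], [[1.5, 0, 0], [0, 0, 0]], [[1.5, 0, 0], [0, 0, 0]], [[1, 0, 0], [0, 0, 0]], [[0, 0, 0], [0, 0, 0]]]}}

```text
t: 29.45
tool_pos: [0.5646, -0.1319, 0.1165]
orientation: [2.185, 2.253, 0.001]
force: [0.4, -2.3, 4.9]
opening: 0.0276
gripper_force: 45.0
```

Emit:
{"method": "apply_moves", "body": {"series": [[[1.2, 0, 0.1], [0, 0, 0]], [[1, 0, 0], [0, 0, 0]], [[1, 0, 0], [0, 0, 0]], [[1, 0, 0], [0, 0, 0]], [[0.7, 0, 0], [0, 0, 0]], [[0.5, 0, 0], [0, 0, 0]], [[0, 0, 0], [0, 0, 0]], [[0, 0, 0], [0, 0, 0]]]}}

```text
t: 30.12
tool_pos: [0.5645, -0.1267, 0.1164]
orientation: [2.185, 2.253, 0.001]
force: [0.5, -3.1, 5.6]
opening: 0.0276
gripper_force: 45.0
```

Emit:
{"method": "apply_moves", "body": {"series": [[[0.7, 0, 0], [0, 0, 0]], [[0.7, 0, 0], [0, 0, 0]], [[0.5, 0, 0], [0, 0, 0]], [[0, 0, 0], [0, 0, 0]], [[0, 0, 0], [0, 0, 0]]]}}

```text
t: 30.53
tool_pos: [0.5645, -0.1252, 0.1165]
orientation: [2.185, 2.253, 0.0]
force: [-0.6, -5.3, 4.8]
opening: 0.0276
gripper_force: 45.0
```

Emit:
{"method": "apply_moves", "body": {"series": [[[0.5, 0, 0], [0, 0, 0]], [[0.4, 0, 0], [0, 0, 0]], [[0, 0, 0], [0, 0, 0]], [[0, 0, 0], [0, 0, 0]]]}}

```text
t: 30.87
tool_pos: [0.5644, -0.125, 0.1165]
orientation: [2.184, 2.252, -0.001]
force: [1.6, -8.4, 3.4]
opening: 0.0273
gripper_force: 45.0
```

Emit:
{"method": "apply_moves", "body": {"series": [[[0, 0, 0], [0, 0, 0]], [[0, 0, 0], [0, 0, 0]], [[0, 0, 0], [0, 0, 0]], [[0, 0, 0], [0, 0, 0]], [[0, 0, -10], [0, 0, 0]], [[0, 0, -25], [0, 0, 0]], [[-25, 0, -25], [0, 0, 0]], [[-35, 0, -5], [0, 0, 0]], [[-33, 0, 0], [0, 0, 0]], [[0, 0, 0], [0, 0, 0]], [[0, 0, 0], [0, 0, 0]]], "claw": 0.5}}

```text
t: 31.78
tool_pos: [0.5662, -0.2173, 0.1807]
orientation: [2.189, 2.252, 0.0]
force: [-0.7, 0.7, -0.1]
opening: 0.0466
gripper_force: 0.0
```

Run:
```python
from h import *
im,d,P=look(.109);cv2.imwrite("pics/w3.png",im)
print("knob");p,a=rect(P,d,.089,(.45,.53,-.26,-.15),.004)
print("plate-anvil")
go([p[0]/1000,p[1]/1000,.084],1.6)
```

```text
t 31.78 tcp [ 566.2 -217.3  180.7] F [-0.7  0.7 -0.1] open 46.6 grip 0.0 q [-0.45  0.18  1.54  0.    1.42 -0.48]
pile
centre [ 563.2 -124.9] size [28.1 40.3] long axis -1.541 mod pi/2.. -1.541 z 109.1 4227
stop
centre [ 563.4 -121.1] size [33.9 47.8] long axis -1.544 mod pi/2.. -1.544 z 109.4 4918
plate
centre [ 565.1 -165.6] size [ 74.2 171.2] long axis -1.538 mod pi/2.. -1.538 z 46.2 19202
knob
centre [ 488.7 -208.9] size [45.6 23.1] long axis 0.18 mod pi/2.. 0.18 z 89.1 1796
plate-anvil
t 31.83 tcp [ 566.1 -216.   180.2] F [-0.6  0.2  0.2] open 46.6 grip 0.0 q [-0.45  0.18  1.54  0.    1.42 -0.48]
tool shift [  9.3 -77.1  96.2]
turn (tool rv) [ 3.0000e-04 -6.0000e-04 -1.5703e+00]
shift after turning [77.1  9.4 96.2]
```

View pics/w3.png

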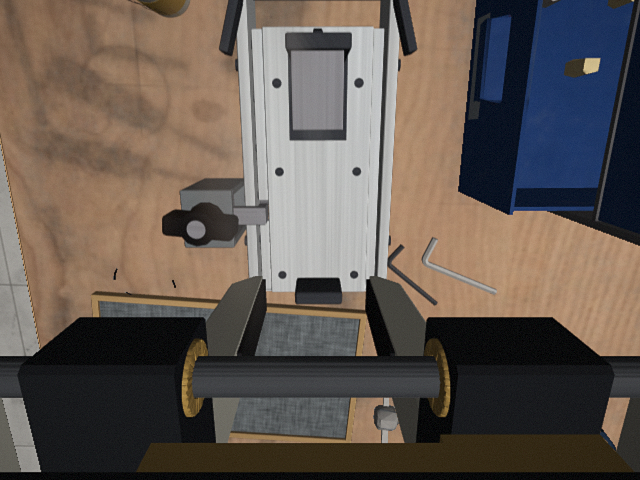

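The stack is flush at (318,93), and the knob at (198,228) sits at 0.18 rad. That is about +0.15 from the comparator's x axis, so it probably opens anticlockwise.

Emit:
{"method": "apply_moves", "body": {"series": [[[3, -26, 0], [0, 0, 0]], [[3, -26, 0], [0, 0, 0]], [[3, -25, 0], [0, 0, 0]], [[0, 0, 0], [0, 0, 0.12]], [[0, 0, 0], [0, 0, 0.12]], [[0, 0, 0], [0, 0, 0.12]], [[0, 0, 0], [0, 0, 0.12]], [[0, 0, 0], [0, 0, 0.12]], [[0, 0, 0], [0, 0, 0.12]], [[0, 0, 0], [0, 0, 0.12]], [[0, 0, 0], [0, 0, 0.12]], [[0, 0, 0], [0, 0, 0.12]]]}}

```text
t: 32.83
tool_pos: [0.489, -0.2076, 0.1799]
orientation: [-3.036, -0.804, 0.001]
force: [0.1, -0.1, 0.9]
opening: 0.0465
gripper_force: 0.0
```

Emit:
{"method": "apply_moves", "body": {"series": [[[0, 0, 0], [0, 0, 0.12]], [[0, 0, 0], [0, 0, 0.12]], [[0, 0, 0], [0, 0, 0.1]], [[0, 0, 20], [0, 0, 0]], [[0, 0, 20], [0, 0, 0]], [[0, 0, 0], [0, 0, 0]], [[0, 0, 0], [0, 0, 0]], [[0, 0, 0], [0, 0, 0]]]}}

```text
t: 33.5
tool_pos: [0.4894, -0.2086, 0.1409]
orientation: [-3.128, -0.287, -0.0]
force: [-0.2, -0.5, -0.6]
opening: 0.0461
gripper_force: 0.0
```

Run:
```python
from h import *
st();c=robot.calibration("wrist");im,d=robot.read_camera("wrist");P=cloud(c,d);cv2.imwrite("pics/w4.png",im)
p,a=rect(P,d,.089,(.45,.53,-.26,-.15),.004)
go([p[0]/1000,p[1]/1000,.086],(a+1.57)%np.pi-np.pi)
```

```text
t 33.5 tcp [ 489.4 -208.6  140.9] F [-0.2 -0.5 -0.6] open 46.1 grip 0.0 q [-0.5   0.01  1.79  0.    1.34  0.89]
centre [ 488.6 -209. ] size [45.6 22.8] long axis 0.169 mod pi/2.. 0.169 z 89.2 2337
t 33.55 tcp [ 489.7 -209.   141.4] F [ 0.4 -0.6 -0.3] open 46.0 grip 0.0 q [-0.5   0.01  1.79  0.    1.34  0.89]
tool shift [-1.2 -0.3 55.4]
turn (tool rv) [ 0.0008 -0.0013  0.0145]
shift after turning [-1.1 -0.3 55.4]
```

View pics/w4.png

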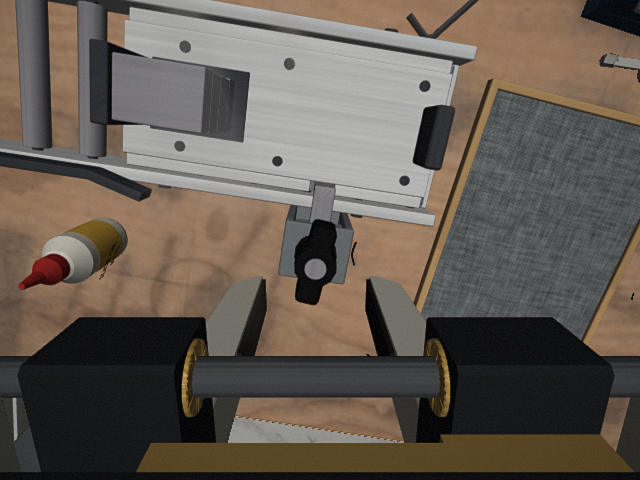

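The knob at (315,262) lines up between the fingers, and the bottle at (75,255) is clear.

Emit:
{"method": "apply_moves", "body": {"series": [[[-1, 0, 20], [0, 0, 0.014]], [[0, 0, 18], [0, 0, 0]], [[0, 0, 12], [0, 0, 0]], [[0, 0, 5], [0, 0, 0]], [[0, 0, 0], [0, 0, 0]], [[0, 0, 0], [0, 0, 0]]]}}

```text
t: 34.05
tool_pos: [0.4884, -0.2096, 0.0858]
orientation: [3.13, 0.263, 0.001]
force: [-0.3, 0.1, 0.5]
opening: 0.0463
gripper_force: 0.0
```

Emit:
{"method": "apply_moves", "body": {"series": [[[0, 0, 0], [0, 0, 0]], [[0, 0, 0], [0, 0, 0]], [[0, 0, 0], [0, 0, 0]], [[0, 0, 0], [0, 0, 0]], [[0, 0, 0], [0, 0, 0]], [[0, 0, 0], [0, 0, 0]]], "claw": 0, "newtons": 30}}

```text
t: 34.55
tool_pos: [0.4878, -0.2084, 0.0853]
orientation: [-3.128, -0.263, 0.001]
force: [-1.9, 5.7, 4.7]
opening: 0.015
gripper_force: 28.4
```

Emit:
{"method": "apply_moves", "body": {"series": [[[0, 0, 0], [0, 0, -0.06]], [[0, 0, 0], [0, 0, -0.06]], [[0, 0, 0], [0, 0, -0.06]], [[0, 0, 0], [0, 0, 0]]]}}

```text
t: 34.88
tool_pos: [0.4886, -0.2084, 0.0853]
orientation: [-3.092, -0.548, -0.002]
force: [3.3, 6.0, 1.9]
opening: 0.018
gripper_force: 37.2
```

Run:
```python
from h import *
s,r=st();print(s["wrist_torque"],s["force"])
```

```text
t 34.88 tcp [ 488.6 -208.4   85.3] F [3.3 6.  1.9] open 18.0 grip 37.2 q [-0.5   0.07  1.84  0.    1.23  0.72]
[ 0.98206952 -0.38660258 -0.95005215] [3.29178847 6.04319697 1.85434042]
```

Turning anticlockwise meets a hard stop (0.95 N m), so the other way must open it.

Emit:
{"method": "apply_moves", "body": {"series": [[[0, 0, 0], [0, 0, 0.06]], [[0, 0, 0], [0, 0, 0.06]], [[0, 0, 0], [0, 0, 0.06]], [[0, 0, 0], [0, 0, 0.06]], [[0, 0, 0], [0, 0, 0.06]], [[0, 0, 0], [0, 0, 0.06]], [[0, 0, 0], [0, 0, 0.06]], [[0, 0, 0], [0, 0, 0]]]}}

```text
t: 35.55
tool_pos: [0.4874, -0.2082, 0.0853]
orientation: [-3.137, 0.119, 0.003]
force: [-3.9, 6.0, 7.5]
opening: 0.0139
gripper_force: 29.9
```

Run:
```python
from h import *
s,r=st();print(s["wrist_torque"],s["force"],np.arctan2(r[1,0],r[0,0]))
```

```text
t 35.55 tcp [ 487.4 -208.2   85.3] F [-3.9  6.   7.5] open 13.9 grip 29.9 q [-0.5   0.07  1.84  0.    1.23  1.14]
[ 1.15846671  0.77322883 -0.09510774] [-3.94689361  5.97161606  7.51859615] -0.07580785904522352
```

Emit:
{"method": "apply_moves", "body": {"series": [[[0, 0, 0], [0, 0, 0.11]], [[0, 0, 0], [0, 0, 0.11]], [[0, 0, 0], [0, 0, 0.11]], [[0, 0, 0], [0, 0, 0.11]], [[0, 0, 0], [0, 0, 0.11]], [[0, 0, 0], [0, 0, 0.11]], [[0, 0, 0], [0, 0, 0.11]], [[0, 0, 0], [0, 0, 0.11]], [[0, 0, 0], [0, 0, 0.11]], [[0, 0, 0], [0, 0, 0.11]], [[0, 0, 0], [0, 0, 0.11]], [[0, 0, 0], [0, 0, 0.11]]]}}

```text
t: 36.55
tool_pos: [0.4889, -0.2066, 0.0853]
orientation: [-2.403, 2.017, 0.003]
force: [3.8, 14.3, 3.1]
opening: 0.0138
gripper_force: 30.0
```

Run:
```python
from h import *
s,r=st();print(s["wrist_torque"],s["force"],np.arctan2(r[1,0],r[0,0]))
```

```text
t 36.55 tcp [ 488.9 -206.6   85.3] F [ 3.8 14.3  3.1] open 13.8 grip 30.0 q [-0.5   0.07  1.84  0.    1.23  2.47]
[ 2.4838178  -0.71713358  0.08536423] [ 3.76528175 14.25491878  3.07835777] -1.3966981905687592
```

Emit:
{"method": "apply_moves", "body": {"series": [[[0, 0, 0], [0, 0, 0]], [[0, 0, 0], [0, 0, 0]], [[0, 0, 0], [0, 0, 0]], [[0, 0, -15], [0, 0, 0]], [[0, 0, -20], [0, 0, 0]], [[0, 0, 0], [0, 0, -0.12]], [[0, 0, 0], [0, 0, -0.12]], [[0, 0, 0], [0, 0, -0.12]], [[0, 0, 0], [0, 0, -0.12]], [[0, 0, 0], [0, 0, -0.12]], [[0, 0, 0], [0, 0, -0.12]], [[0, 0, 0], [0, 0, -0.12]]], "claw": 0.5}}

```text
t: 37.55
tool_pos: [0.4879, -0.2098, 0.12]
orientation: [3.025, -0.846, -0.0]
force: [0.6, -0.6, -0.5]
opening: 0.0466
gripper_force: 0.0
```

Emit:
{"method": "apply_moves", "body": {"series": [[[0, 0, 0], [0, 0, -0.12]], [[0, 0, 0], [0, 0, -0.12]], [[0, 0, 0], [0, 0, -0.12]], [[0, 0, 0], [0, 0, -0.12]], [[0, 0, 0], [0, 0, -0.12]], [[0, 0, 0], [0, 0, -0.12]], [[0, 0, 0], [0, 0, -0.12]], [[0, 0, 0], [0, 0, -0.12]], [[0, 0, 0], [0, 0, -0.12]], [[0, 0, 0], [0, 0, -0.12]], [[0, 0, 0], [0, 0, -0.12]], [[0, 0, 0], [0, 0, -0.12]]]}}

```text
t: 38.55
tool_pos: [0.4879, -0.2098, 0.12]
orientation: [2.832, 1.359, -0.0]
force: [0.5, 0.5, 0.0]
opening: 0.0465
gripper_force: 0.0
```

Emit:
{"method": "apply_moves", "body": {"series": [[[0, 0, 0], [0, 0, -0.12]], [[0, 0, 0], [0, 0, -0.12]], [[0, 0, 0], [0, 0, -0.12]], [[0, 0, 0], [0, 0, -0.12]], [[0, 0, 0], [0, 0, -0.12]], [[0, 0, 0], [0, 0, -0.12]], [[0, 0, 0], [0, 0, -0.12]], [[0, 0, 0], [0, 0, -0.02]], [[0, 0, 0], [0, 0, 0]], [[0, 0, 0], [0, 0, 0]]]}}

```text
t: 39.38
tool_pos: [0.488, -0.2096, 0.12]
orientation: [2.021, 2.406, -0.0]
force: [-0.4, 0.7, 1.2]
opening: 0.0462
gripper_force: 0.0
```

Run:
```python
from h import *
s,r=st();print(np.arctan2(r[1,0],r[0,0]))
c=robot.calibration("wrist");im,d=robot.read_camera("wrist");P=cloud(c,d);cv2.imwrite("pics/w5.png",im)
p,a=rect(P,d,.089,(.45,.53,-.26,-.15),.004)
go([p[0]/1000,p[1]/1000,.086],1.745-np.pi/2)
```

```text
t 39.38 tcp [ 488.  -209.6  120. ] F [-0.4  0.7  1.2] open 46.2 grip 0.0 q [-0.5   0.03  1.81 -0.    1.3  -0.68]
1.744328031422885
centre [ 488.3 -208.4] size [45.6 23.1] long axis 1.491 mod pi/2.. 1.491 z 89.1 2825
t 39.43 tcp [ 488.  -209.6  120.1] F [ 0.2  0.5 -0.7] open 46.6 grip 0.0 q [-0.5   0.03  1.81 -0.    1.3  -0.68]
tool shift [ 1.1  0.5 34.1]
turn (tool rv) [-0.      0.0001 -0.0003]
shift after turning [ 1.1  0.5 34.1]
```

View pics/w5.png

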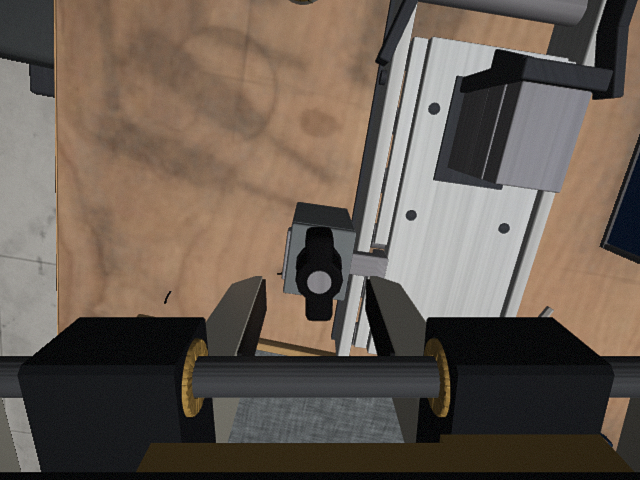

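Emit:
{"method": "apply_moves", "body": {"series": [[[0.4, 0.4, 15], [0, 0, 0]], [[0, 0, 13], [0, 0, 0]], [[0, 0, 6], [0, 0, 0]], [[0, 0, 0], [0, 0, 0]], [[0, 0, 0], [0, 0, 0]]]}}

```text
t: 39.85
tool_pos: [0.4878, -0.2087, 0.0854]
orientation: [-2.016, -2.407, 0.001]
force: [-0.4, 0.6, -0.4]
opening: 0.0464
gripper_force: 0.0
```

Emit:
{"method": "apply_moves", "body": {"series": [[[0, 0, 0], [0, 0, 0]], [[0, 0, 0], [0, 0, 0]], [[0, 0, 0], [0, 0, 0]], [[0, 0, 0], [0, 0, 0]], [[0, 0, 0], [0, 0, 0]]], "claw": 0, "newtons": 30}}

```text
t: 40.27
tool_pos: [0.4886, -0.2091, 0.0865]
orientation: [2.016, 2.409, 0.0]
force: [0.2, 0.4, -0.5]
opening: 0.0179
gripper_force: 0.0
```

Emit:
{"method": "apply_moves", "body": {"series": [[[0, 0, 0], [0, 0, 0.11]], [[0, 0, 0], [0, 0, 0.11]], [[0, 0, 0], [0, 0, 0.11]], [[0, 0, 0], [0, 0, 0.11]], [[0, 0, 0], [0, 0, 0.11]], [[0, 0, 0], [0, 0, 0.11]], [[0, 0, 0], [0, 0, 0.11]], [[0, 0, 0], [0, 0, 0.11]], [[0, 0, 0], [0, 0, 0.11]], [[0, 0, 0], [0, 0, 0.11]], [[0, 0, 0], [0, 0, 0]]]}}

```text
t: 41.18
tool_pos: [0.4888, -0.2087, 0.0864]
orientation: [-2.981, -0.992, -0.001]
force: [1.1, 2.7, 2.2]
opening: 0.0141
gripper_force: 30.0
```

Run:
```python
from h import *
s,r=st();print(s["wrist_torque"],s["force"],np.arctan2(r[1,0],r[0,0]))
```

```text
t 41.18 tcp [ 488.8 -208.7   86.4] F [1.1 2.7 2.2] open 14.1 grip 30.0 q [-0.5   0.07  1.83  0.    1.23  0.43]
[ 0.45928462 -0.16964512 -0.05576585] [1.12852686 2.74327898 2.20438654] 0.6426387811348017
```

Emit:
{"method": "apply_moves", "body": {"series": [[[0, 0, 0], [0, 0, 0.07]], [[0, 0, 0], [0, 0, 0.07]], [[0, 0, 0], [0, 0, 0.07]], [[0, 0, 0], [0, 0, 0.04]], [[0, 0, 0], [0, 0, 0]], [[0, 0, 0], [0, 0, 0]]]}}

```text
t: 41.68
tool_pos: [0.4887, -0.2086, 0.0864]
orientation: [-3.078, -0.627, -0.001]
force: [-0.1, 4.8, 3.0]
opening: 0.0134
gripper_force: 30.0
```

Run:
```python
from h import *
s,r=st();print(s["wrist_torque"],s["force"],np.arctan2(r[1,0],r[0,0]))
```

```text
t 41.68 tcp [ 488.7 -208.6   86.4] F [-0.1  4.8  3. ] open 13.4 grip 30.0 q [-0.5   0.07  1.84  0.    1.23  0.67]
[ 0.92949849 -0.05729836 -0.06368479] [-0.08561511  4.75129163  3.02606608] 0.4018205857861208
```

Emit:
{"method": "apply_moves", "body": {"series": [[[0, 0, 0], [0, 0, 0]], [[0, 0, 0], [0, 0, 0]], [[0, 0, 0], [0, 0, 0]], [[0, 0, -20], [0, 0, 0]], [[0, 0, -35], [0, 0, 0]], [[0, 0, -40], [0, 0, -0.12]], [[0, 0, 0], [0, 0, -0.12]], [[0, 0, 0], [0, 0, -0.12]], [[0, 0, 0], [0, 0, -0.12]], [[0, 0, 0], [0, 0, -0.12]], [[0, 0, 0], [0, 0, -0.12]]], "claw": 0.5}}

```text
t: 42.6
tool_pos: [0.4882, -0.2093, 0.181]
orientation: [2.658, 1.674, -0.001]
force: [0.3, 0.1, 0.1]
opening: 0.0469
gripper_force: 0.0
```

Emit:
{"method": "apply_moves", "body": {"series": [[[0, 0, 0], [0, 0, -0.12]], [[0, 0, 0], [0, 0, -0.12]], [[0, 0, 0], [0, 0, -0.12]], [[0, 0, 0], [0, 0, -0.12]], [[-33, 20, 0], [0, 0, 0]], [[-33, 20, 0], [0, 0, 0]], [[-33, 20, 0], [0, 0, 0]], [[0, 0, 0], [0, 0, 0]], [[0, 0, 0], [0, 0, 0]]]}}

```text
t: 43.35
tool_pos: [0.5507, -0.3077, 0.1789]
orientation: [-2.191, -2.248, 0.002]
force: [0.2, -0.5, -0.2]
opening: 0.0464
gripper_force: 0.0
```

Run:
```python
from h import *
s,r=st();print(np.arctan2(r[1,0],r[0,0]))
c=robot.calibration("wrist");im,d=robot.read_camera("wrist");P=cloud(c,d);cv2.imwrite("pics/w6.png",im)
print("tab");p,a=rect(P,d,.0755,(.52,.61,-.30,-.22),.003)
print("pile");rect(P,d,.109,(.53,.61,-.18,-.08),.0025)
go([p[0]/1000,p[1]/1000-.025,.074],1.601-np.pi/2)
c=robot.calibration("top");im,d=robot.read_camera("top");P=cloud(c,d)
print("knob");rect(P,d,.089,(.45,.53,-.26,-.15),.005)
m=(d>0)&(P[...,2]>.12)&(P[...,2]<.4)&(P[...,1]>-.08)&(P[...,1]<.3)&(P[...,0]>.45)&(P[...,0]<.66)
Q=P[m]*1000
for lo in range(120,360,20):
    q=Q[(Q[:,2]>=lo)&(Q[:,2]<lo+20)]
    if len(q)>3: print(lo,len(q),"x",np.round(np.percentile(q[:,0],[1,99])),"y",np.round(np.percentile(q[:,1],[1,99])))
```

```text
t 43.35 tcp [ 550.7 -307.7  178.9] F [ 0.2 -0.5 -0.2] open 46.4 grip 0.0 q [-0.59  0.25  1.46 -0.    1.43 -0.62]
1.5966243924211991
tab
centre [ 568.2 -262. ] size [33.3  9.9] long axis 0.029 mod pi/2.. 0.029 z 74.9 799
pileTraceback (most recent call last):
  File "<stdin>", line 5, in <module>
  File "h.py", line 29, in rect
    n,l,s,_=cv2.connectedComponentsWithStats(m);i=1+np.argmax(s[1:,4]);q=l==i
                                                    ~~~~~~~~~^^^^^^^^^
    return _wrapfunc(a, 'argmax', axis=axis, out=out, **kwds)
    return bound(*args, **kwds)
ValueError: attempt to get argmax of an empty sequence
```

View pics/w6.png

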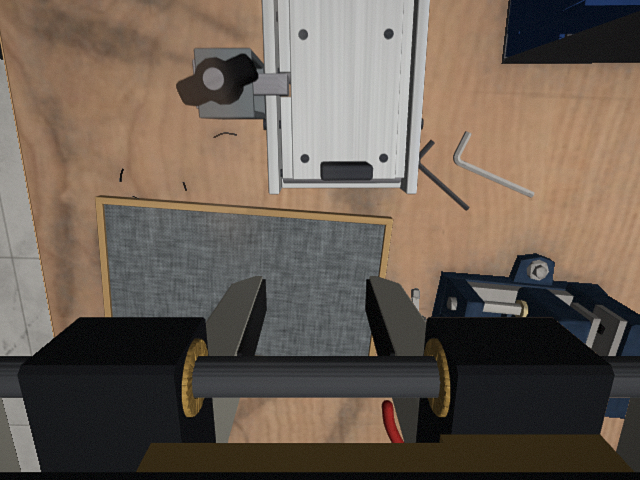

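Run:
```python
from h import *
go([.5685,-.295,.074],1.601-np.pi/2)
c=robot.calibration("top");im,d=robot.read_camera("top");P=cloud(c,d)
def bands(x0,x1,y0,y1,z0,z1):
    m=(d>0)&(P[...,2]>z0)&(P[...,2]<z1)&(P[...,1]>y0)&(P[...,1]<y1)&(P[...,0]>x0)&(P[...,0]<x1);Q=P[m]*1000
    for lo in range(int(z0*1000),int(z1*1000),20):
        q=Q[(Q[:,2]>=lo)&(Q[:,2]<lo+20)]
        if len(q)>3: print(lo,len(q),"x",np.round(np.percentile(q[:,0],[1,99])),"y",np.round(np.percentile(q[:,1],[1,99])))
bands(.45,.66,-.08,.3,.12,.32);print("vise");bands(.62,.85,-.45,-.3,.05,.15)
```

```text
t 43.4 tcp [ 550.5 -306.7  179.7] F [ 0.8  0.2 -0.3] open 46.3 grip 0.0 q [-0.59  0.24  1.47 -0.    1.43 -0.62]
tool shift [ 11.1  18.5 105.7]
turn (tool rv) [-0.002  -0.0012 -0.0037]
shift after turning [ 11.1  18.3 105.7]
120 95 x [546. 653.] y [-79. 131.]
140 58 x [545. 654.] y [-80. 127.]
160 29 x [539. 566.] y [  7. 143.]
180 516 x [538. 605.] y [ -3. 141.]
200 537 x [539. 596.] y [ -3. 143.]
220 184 x [544. 567.] y [  9. 129.]
240 52 x [545. 563.] y [114. 132.]
260 112 x [545. 567.] y [116. 136.]
vise
50 6 x [623. 631.] y [-427. -421.]
```

Emit:
{"method": "apply_moves", "body": {"series": [[[3, 6.2, 10], [0, 0, -0.004]], [[3, 6.2, 20], [0, 0, 0]], [[3, 5.8, 20], [0, 0, 0]], [[2, 0, 20], [0, 0, 0]], [[0, 0, 20], [0, 0, 0]], [[0, 0, 15], [0, 0, 0]], [[0, 0, 0], [0, 0, 0]], [[0, 0, 0], [0, 0, 0]], [[0, 0, 0], [0, 0, 0]]], "claw": 0, "newtons": 20}}

```text
t: 44.2
tool_pos: [0.5696, -0.2945, 0.0775]
orientation: [2.185, 2.255, 0.001]
force: [-0.3, 0.1, 0.1]
opening: 0.0004
gripper_force: 0.0
```

Emit:
{"method": "apply_moves", "body": {"series": [[[4, 0, 0], [0, 0, 0]], [[4, 0, 0], [0, 0, 0]], [[4, 0, 0], [0, 0, 0]], [[3, 0, 0], [0, 0, 0]], [[2, 0, 0], [0, 0, 0]], [[2, 0, 0], [0, 0, 0]], [[2, 0, 0], [0, 0, 0]], [[2, 0, 0], [0, 0, 0]]]}}

```text
t: 44.87
tool_pos: [0.5683, -0.2721, 0.0762]
orientation: [2.186, 2.255, -0.001]
force: [0.3, -2.5, -0.3]
opening: 0.0003
gripper_force: 1.0
```

Emit:
{"method": "apply_moves", "body": {"series": [[[3, 0, 0], [0, 0, 0]], [[3, 0, 0], [0, 0, 0]], [[3, 0, 0], [0, 0, 0]], [[3, 0, 0], [0, 0, 0]], [[3, 0, 0], [0, 0, 0]], [[3, 0, 0], [0, 0, 0]], [[3, 0, 0], [0, 0, 0]], [[3, 0, 0], [0, 0, 0]], [[3, 0, 0], [0, 0, 0]], [[3, 0, 0], [0, 0, 0]], [[3, 0, 0], [0, 0, 0]], [[3, 0, 0], [0, 0, 0]]]}}

```text
t: 45.87
tool_pos: [0.5672, -0.2356, 0.0762]
orientation: [2.187, 2.255, 0.0]
force: [0.9, -1.4, 1.7]
opening: 0.0008
gripper_force: 1.3
```

Emit:
{"method": "apply_moves", "body": {"series": [[[3, 0, 0], [0, 0, 0]], [[3, 0, 0], [0, 0, 0]], [[3, 0, 0], [0, 0, 0]], [[3, 0, 0], [0, 0, 0]], [[3, 0, 0], [0, 0, 0]], [[3, 0, 0], [0, 0, 0]], [[3, 0, 0], [0, 0, 0]], [[3, 0, 0], [0, 0, 0]], [[3, 0, 0], [0, 0, 0]], [[3, 0, 0], [0, 0, 0]], [[3, 0, 0], [0, 0, 0]], [[3, 0, 0], [0, 0, 0]]]}}

```text
t: 46.87
tool_pos: [0.566, -0.1995, 0.076]
orientation: [2.187, 2.256, 0.0]
force: [2.4, -3.0, 1.6]
opening: 0.0006
gripper_force: 1.2
```

Emit:
{"method": "apply_moves", "body": {"series": [[[3, 0, 0], [0, 0, 0]], [[3, 0, 0], [0, 0, 0]], [[3, 0, 0], [0, 0, 0]], [[3, 0, 0], [0, 0, 0]], [[3, 0, 0], [0, 0, 0]], [[3, 0, 0], [0, 0, 0]], [[3, 0, 0], [0, 0, 0]], [[3, 0, 0], [0, 0, 0]], [[3, 0, 0], [0, 0, 0]], [[3, 0, 0], [0, 0, 0]], [[3, 0, 0], [0, 0, 0]], [[3, 0, 0], [0, 0, 0]]]}}

```text
t: 47.87
tool_pos: [0.5648, -0.1635, 0.076]
orientation: [-2.187, -2.255, 0.0]
force: [1.8, -2.7, -0.0]
opening: 0.0005
gripper_force: 1.2
```

Free rolling; about 38 mm remain. I'll slow down towards the end.

Emit:
{"method": "apply_moves", "body": {"series": [[[3, 0, 0], [0, 0, 0]], [[3, 0, 0], [0, 0, 0]], [[3, 0, 0], [0, 0, 0]], [[3, 0, 0], [0, 0, 0]], [[3, 0, 0], [0, 0, 0]], [[3, 0, 0], [0, 0, 0]], [[2, 0, 0], [0, 0, 0]], [[2, 0, 0], [0, 0, 0]], [[2, 0, 0], [0, 0, 0]], [[1.5, 0, 0], [0, 0, 0]], [[1.5, 0, 0], [0, 0, 0]], [[1, 0, 0], [0, 0, 0]]]}}

```text
t: 48.87
tool_pos: [0.5639, -0.1356, 0.076]
orientation: [-2.187, -2.255, 0.0]
force: [1.6, -1.3, -0.5]
opening: 0.0003
gripper_force: 0.9
```

Emit:
{"method": "apply_moves", "body": {"series": [[[1, 0, 0], [0, 0, 0]], [[1, 0, 0], [0, 0, 0]], [[1, 0, 0], [0, 0, 0]], [[1, 0, 0], [0, 0, 0]], [[0, 0, 0], [0, 0, 0]]]}}

```text
t: 49.28
tool_pos: [0.5637, -0.1316, 0.076]
orientation: [-2.186, -2.255, -0.0]
force: [-0.4, -0.9, -0.1]
opening: 0.0
gripper_force: 0.2
```

Emit:
{"method": "apply_moves", "body": {"series": [[[1, 0, 0], [0, 0, 0]], [[1, 0, 0], [0, 0, 0]], [[1, 0, 0], [0, 0, 0]], [[1, 0, 0], [0, 0, 0]], [[1, 0, 0], [0, 0, 0]], [[0.5, 0, 0], [0, 0, 0]], [[0, 0, 0], [0, 0, 0]]]}}

```text
t: 49.87
tool_pos: [0.5636, -0.1271, 0.076]
orientation: [2.186, 2.255, -0.002]
force: [0.2, -5.2, -0.4]
opening: 0.0003
gripper_force: 2.9
```

Emit:
{"method": "apply_moves", "body": {"series": [[[0.7, 0, 0], [0, 0, 0]], [[0.7, 0, 0], [0, 0, 0]], [[0.7, 0, 0], [0, 0, 0]], [[0, 0, 0], [0, 0, 0]], [[0, 0, 0], [0, 0, 0]]]}}

```text
t: 50.28
tool_pos: [0.5634, -0.127, 0.0762]
orientation: [2.185, 2.253, -0.005]
force: [0.1, -13.9, -2.5]
opening: 0.0001
gripper_force: 6.9
```

Emit:
{"method": "apply_moves", "body": {"series": [[[0, 0, 0], [0, 0, 0]], [[-3, 0, 0], [0, 0, 0]], [[-12, 0, 0], [0, 0, 0]], [[-30, 0, 0], [0, 0, 0]], [[-20, 0, -20], [0, 0, 0]], [[0, 0, -35], [0, 0, 0]], [[0, 0, -35], [0, 0, 0]], [[0, 0, -10], [0, 0, 0]], [[0, 0, 0], [0, 0, 0]], [[0, 0, 0], [0, 0, 0]], [[0, 0, 0], [0, 0, 0]]]}}

```text
t: 51.2
tool_pos: [0.5647, -0.1888, 0.1741]
orientation: [-2.185, -2.254, 0.001]
force: [-0.0, 0.5, -0.7]
opening: 0.0007
gripper_force: 0.0
```

Run:
```python
from h import *
st();c=robot.calibration("wrist");im,d=robot.read_camera("wrist");P=cloud(c,d);cv2.imwrite("pics/w7.png",im)
print("tab");rect(P,d,.0755,(.52,.61,-.16,-.07),.003)
print("stack");rect(P,d,.109,(.53,.61,-.03,.05),.0025)
print("stop");rect(P,d,.112,(.53,.61,0,.08),.0025)
print("knob");rect(P,d,.089,(.45,.53,-.26,-.15),.004)
```

```text
t 51.2 tcp [ 564.7 -188.8  174.1] F [-0.   0.5 -0.7] open 0.7 grip 0.0 q [-0.41  0.16  1.57  0.    1.41 -0.44]
tab
centre [ 563.7 -113.8] size [33.5  9.5] long axis 0.032 mod pi/2.. 0.032 z 74.9 911
stackTraceback (most recent call last):
  File "<stdin>", line 4, in <module>
  File "h.py", line 29, in rect
    n,l,s,_=cv2.connectedComponentsWithStats(m);i=1+np.argmax(s[1:,4]);q=l==i
                                                    ~~~~~~~~~^^^^^^^^^
    return _wrapfunc(a, 'argmax', axis=axis, out=out, **kwds)
    return bound(*args, **kwds)
ValueError: attempt to get argmax of an empty sequence
```

View pics/w7.png

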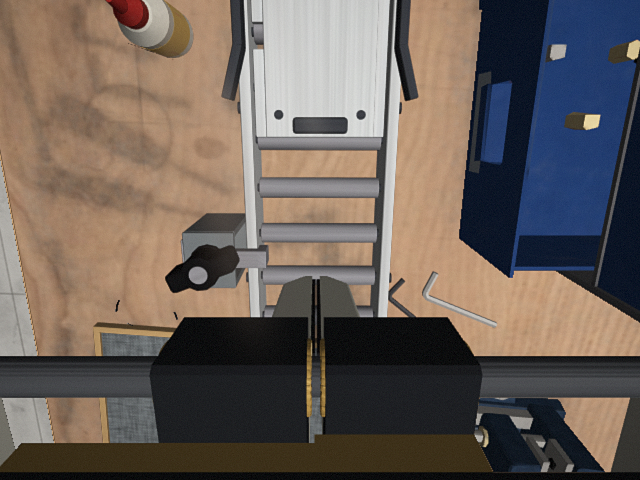

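Emit:
{"method": "apply_moves", "body": {"series": [[[0, 0, -30], [0, 0, 0]], [[0, 0, -30], [0, 0, 0]], [[15, 0, -30], [0, 0, 0]], [[15, 0, -20], [0, 0, 0]], [[15, 0, 0], [0, 0, 0]], [[0, 0, 0], [0, 0, 0]], [[0, 0, 0], [0, 0, 0]], [[0, 0, 0], [0, 0, 0]]]}}

```text
t: 51.92
tool_pos: [0.5633, -0.1441, 0.2834]
orientation: [-2.184, -2.254, 0.003]
force: [-0.1, -0.0, 0.1]
opening: 0.0005
gripper_force: 0.0
```

Run:
```python
from h import *
st();c=robot.calibration("wrist");im,d=robot.read_camera("wrist");P=cloud(c,d);cv2.imwrite("pics/w8.png",im)
for n,z,b in [("tab",.0755,(.52,.61,-.16,-.07)),("knob",.089,(.45,.53,-.26,-.15)),("stack",.109,(.53,.61,-.03,.05)),("stop",.112,(.53,.61,0,.08))]:
    try: print(n);rect(P,d,z,b,.0025)
    except Exception as e: print("none")
```

```text
t 51.92 tcp [ 563.3 -144.1  283.4] F [-0.1 -0.   0.1] open 0.5 grip 0.0 q [-0.34  0.07  1.47 -0.    1.61 -0.37]
tab
centre [ 563.4 -113.6] size [33.2  9.4] long axis 0.035 mod pi/2.. 0.035 z 74.9 379
knob
centre [ 488.5 -209. ] size [45.2 22.5] long axis 0.137 mod pi/2.. 0.137 z 89.2 752
stack
centre [559.3  11.1] size [27.7 16.9] long axis 0.033 mod pi/2.. 0.033 z 109.1 834
stop
none
```

View pics/w8.png

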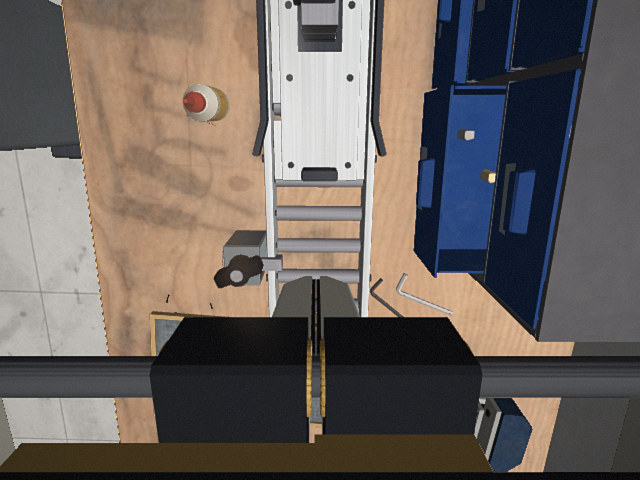

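The last view shows the stack square on the anvil at (320,15), the tab at (318,175) after 148 mm of travel, and the knob open at (236,275).

```bash
python3 -c "
from plant import robot
print(robot.close_job())"
```

```text
the job is handed in; nothing more can be done
None
```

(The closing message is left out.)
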